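# Strip two press-tool stacks into the nest plate

### The job

The press job is over: take the two stacks of press tools apart and put each of the five parts back in its own seat on the nest plate, standing upright and right down on the seat's floor. Every part has just one seat, the grey plastic cup whose well is cut a little wider than that part (widest part in the widest cup, and so on down; the die standing in the sixth cup is already home). Set the parts down gently, do not drop them in.

Things in the scene. Friction and masses are not known exactly. Their poses are not given: they have to be found in the camera images.
- bolster_mid (a point): Bolster ring: the widest part, a low blackened-steel ring, 60 mm across, 34 mm tall, weight about 0.42 kg. Bottom of one stack. (To the right of the stacks, not listed, a fixed hand-lever press up to 0.45 m tall fills x 0.31 to 0.50, y -0.62 to -0.44: keep clear of it, also on the way in.) The point is at its centre, 17 mm above its underside; z is its own axis, up.
- die_ring_mid (a point): Die ring: low bright-steel ring with one groove, 51 mm across, 32 mm tall, about 0.28 kg. Sits 3 mm deep in the counterbore on top of the bolster ring. The point is at its centre, 16 mm above its underside; z is its own axis, up.
- sleeve_mid (a point): Sleeve: the tallest part, an aluminium tube, 42.5 mm across, 63 mm tall, about 0.22 kg. Bottom of the other stack. The point is at its centre, 31.5 mm above its underside; z is its own axis, up.
- pad_mid (a point): Pad: low white plastic cylinder with a hole, 34 mm across, 30 mm tall, about 0.06 kg. On top of one of the two stacks (either), sunk 3 mm in the counterbore (37 mm wide) of the part below. The point is at its centre, 15 mm above its underside; z is its own axis, up.
- punch_mid (a point): Punch: the narrowest part, a pale brass cylinder with a hole, 25 mm across, 38 mm tall, about 0.12 kg. On top of the other stack, sunk 3 mm in the 37 mm counterbore of the part below. The point is at its centre, 19 mm above its underside; z is its own axis, up.
- seat_bolster_floor (a point): The seat of the bolster ring: a fixed round cup of slick grey plastic on the nest plate with a conical well, 68 mm across at its flat floor and 78 mm at its mouth, 9 mm deep; outside 83 mm across. The point is the centre of the floor, 16 mm above the worktop; z up, x and y along the sides of the plate. Six such cups stand on the plate in two rows of three, 88 mm apart, in any order; the sixth (not listed) already holds its own steel die (31 mm across, 45 mm tall), fixed.
- seat_die_ring_floor (a point): The seat of the die ring: a fixed round cup of slick grey plastic on the nest plate with a conical well, 59 mm across at its flat floor and 69 mm at its mouth, 9 mm deep; outside 74 mm across. The point is the centre of the floor, 16 mm above the worktop; z up, x and y along the sides of the plate. One of the six cups 88 mm apart on the plate.
- seat_sleeve_floor (a point): The seat of the sleeve: a fixed round cup of slick grey plastic on the nest plate with a conical well, 50.5 mm across at its flat floor and 60.5 mm at its mouth, 9 mm deep; outside 65.5 mm across. The point is the centre of the floor, 16 mm above the worktop; z up, x and y along the sides of the plate. One of the six cups 88 mm apart on the plate.
- seat_pad_floor (a point): The seat of the pad: a fixed round cup of slick grey plastic on the nest plate with a conical well, 42 mm across at its flat floor and 52 mm at its mouth, 9 mm deep; outside 57 mm across. The point is the centre of the floor, 16 mm above the worktop; z up, x and y along the sides of the plate. One of the six cups 88 mm apart on the plate.
- seat_punch_floor (a point): The seat of the punch: a fixed round cup of slick grey plastic on the nest plate with a conical well, 33 mm across at its flat floor and 43 mm at its mouth, 9 mm deep; outside 48 mm across. The point is the centre of the floor, 16 mm above the worktop; z up, x and y along the sides of the plate. One of the six cups 88 mm apart on the plate.
Mind the look-alikes: they are no part of the job. What is shaped like the part that bears bolster_mid but yellow is not meant. What is shaped like the part that bears die_ring_mid but purple is not meant.

How it is judged:
By the outcome, as a careful person would: the job done as asked, in the order asked, and still so for the second after the job is handed in, with the robot touching nothing.
It also fails if it takes over 128 s, if anything falls off the work surface, if the arm or the gripper's body presses on something with over 40 N, if the wrist force passes 120 N, or if a joint passes its speed limit or range.

### The arm

A 7-joint arm with a two-finger parallel gripper is mounted at the origin on a cart in front of the work surface, level with it; the furniture and walls round the work are solid. World frame = base frame: x ahead of the robot, y to its left, z up, the work surface at z = 0. Lengths are in m, angles in rad, forces in N, time in s.
With the tool pointing down it reaches from about 0.425 to 0.875 m from the base axis. Payload 4.7 kg.
Tool frame: the origin (TCP) lies midway between the tips of the shut fingers; the grasp point (between the pads) lies 19 mm behind it; z points along the fingers, y is the direction in which the jaws open and shut (so a half turn about z gives the same grasp; the last joint's range is limited). The gripper opens to 87 mm and grips with 3 to 60 N. Pads are 19 mm wide; open, the fingers measure 117 mm over their backs; the gripper's body (75 mm by 190 mm) begins 51 mm behind the grasp point.
Start: joints at [1.309, 0.321, -0.07, 1.45, 0.023, 1.371, -0.057], TCP at [0.177, -0.625, 0.223] pointing down, gripper open.
Joint ranges: [-2.86, 2.86], [-0.3, 2.09], [-1.38, 1.24], [0.06, 2.45], [-1.56, 4.7], [0.09, 2.05], [-2.69, 2.69]. Speed limits (rad/s): [2.57, 2.57, 3.14, 3.14, 3.14, 3.14, 3.14].

### API

Orientations are given as a rotation vector (axis times angle).
In Python, from bench import * gives the robot as it stands.
- The arm moves only by the tool move_arm, never from a script. Its arguments are lists of equal length, an entry for each row: "jaw": the closure in counts, from 0 (fully open) to 255 (shut); "slide": the shift along the tool's x, y, z in cm, a list of three; "dr": the turn, a rotation vector about the tool's x, y, z in degrees, a list of three. A call has 1 to 5 rows; each row shifts and turns the commanded pose from where the row before left it, along the tool's axes as they then stand; what a row does not reach is not made up. A row lasts 1/10 s, in which the tool goes at most 50 mm and 8.59 degrees, less where a joint would pass 70% of its speed; a pose out of reach is approached as far as the arm can. A call with a gripper value outside its range is refused whole. The fingers move at their own pace and stop on an object; "force" is the grip in N (left out, the last holds). Time passes only in rows, so rows that do not move let the fingers close. It gives the time, the measured TCP pose, the force and the opening at its end, in the units of the state.
- get_state(): the state, without advancing time (a new reading comes with each control period).
- get_image(name): name is "scene" or "top"; returns (picture, depth): 420x560x3 uint8, red, green, blue; 420x560 float32, m along the optical axis (not along the pixel's ray), 0 where there is no reading.
- camera_params(name): a dict with "K" (3x3 intrinsics, pixels), "extrinsics" (4x4, takes a point from camera to world coordinates). Camera axes: x right, y up, looking along -z (the intrinsics and any distortion apply to the point x, -y, -z); pixel columns grow to the right and rows downward; lengths in m; the calibration is good to about 2 mm. A picture is of the moment at which its call begins. camera_params takes no time and is no camera call.
- close_job(): hands the job in, once; it reports no verdict.
Trained networks look in the newest picture that a camera, given by its name, has taken for a name from the list of things; names that differ only in an ending like _2 or _b are one class to them, and where a whole thing is asked for, a point or a joint stands for the part that bears it (a point fixed in the world has none). Each returns a list of dicts, best first, with "score" (0 to 1); they miss things now and then, are a little off and sometimes report something else, mostly with a low value. They report only what shows in the picture. A call takes as long as a camera call. They do not tell look-alikes from the thing itself.
- regions_of(camera, query): "mask" (420x560 bool, what is visible of it) and "xy" ([column, row] in pixels, amid what is visible of it).
The state is a dict: "time": time; "joint_positions": joint angles; "qd": joint speeds; "joint_torque": joint torques, N m; "position": TCP position; "tool_rot": TCP orientation; "ft_force": force on the tool from outside, world axes, zero at the start; "torque": the same for the moment, N m; "grip_width": opening from 0.0 (shut) to 1.0 (fully open).
Only numpy, scipy, OpenCV 4.12 (cv2) and the standard library are available. Lean on these libraries where they do the work, as an engineer would, in place of code of your own. Each camera call takes 0.05 s, during which the arm holds its last target.

## Working session

There is one attempt and no reset: what is moved stays moved. The work goes in short steps, Python scripts to look and compute and a tool call to move; the robot and the scene stay as the last step left them, time stands still between calls to the robot, and variables do not carry over. Pictures are saved under pics/ and viewed, and the job is handed in when it is done.

Besides the shell and the picture viewer there is one more tool, called after "Emit:" by a JSON object that holds its "api" and its "payload". move_arm: Moves the arm, as the interface text tells. Its arguments: {"type":"object","properties":{"jaw":{"type":"array","items":{"type":"number"}},"slide":{"type":"array","items":{"type":"array","items":{"type":"number"}}},"dr":{"type":"array","items":{"type":"array","items":{"type":"number"}}},"force":{"type":"number"}},"required":["jaw","slide","dr"]}

```bash
mkdir -p pics; ls
python3 - <<'E'
from bench import *
import cv2,numpy as np
s=get_state(); print({k:np.round(v,3).tolist() for k,v in s.items()})
for n in ["scene","top"]:
    im,d=get_image(n); cv2.imwrite(f"pics/{n}0.png",im[:,:,::-1]); np.savez(f"{n}0.npz",im=im,d=d)
    p=camera_params(n); print(n,p)
E
```

```text
pics
{'time': 0.0, 'joint_positions': [1.309, 0.322, -0.07, 1.452, 0.023, 1.371, -0.057], 'qd': [-0.0, -0.001, 0.001, -0.0, 0.001, 0.001, -0.001], 'joint_torque': [-0.0, -49.129, -0.404, -31.253, -0.064, 0.044, 0.0], 'position': [0.177, -0.625, 0.221], 'tool_rot': [-3.11, -0.432, 0.001], 'ft_force': [-0.041, 0.097, -0.264], 'torque': [-0.029, 0.031, 0.018], 'grip_width': 0.999}
scene {'K': array([[482.69587897,   0.        , 279.42814259],
       [  0.        , 482.69587897, 207.65073059],
       [  0.        ,   0.        ,   1.        ]]), 'extrinsics': array([[-0.73715379,  0.29379231, -0.60851489, -0.47601513],
       [-0.67544023, -0.34650745,  0.65093247,  0.80511276],
       [-0.01961599,  0.89085277,  0.45386843,  0.79779447],
       [ 0.        ,  0.        ,  0.        ,  1.        ]])}
top {'K': array([[397.60803852,   0.        , 283.16745011],
       [  0.        , 397.60803852, 209.07246349],
       [  0.        ,   0.        ,   1.        ]]), 'extrinsics': array([[-0.00285243,  0.99845139, -0.05555787,  0.4277396 ],
       [-0.99993986, -0.0022595 ,  0.01073212, -0.20354616],
       [ 0.01058997,  0.05558514,  0.99839779,  1.2644648 ],
       [ 0.        ,  0.        ,  0.        ,  1.        ]])}
```

View pics/scene0.png

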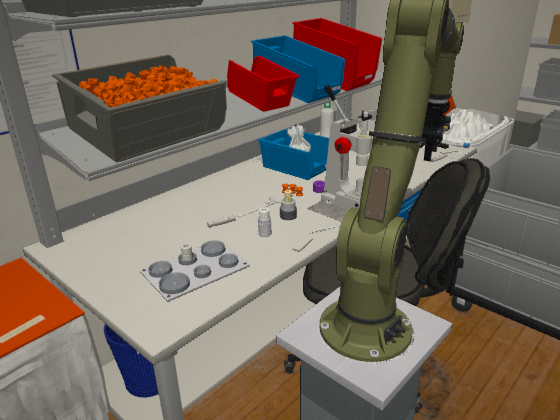

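View pics/top0.png

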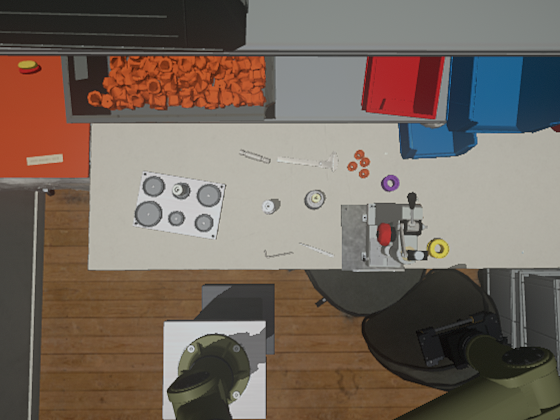

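```bash
cat > h.py <<'E'
import numpy as np,cv2
from bench import *
def cloud(n,d):
    p=camera_params(n);K=p["K"];E=p["extrinsics"]
    v,u=np.mgrid[:420,:560]
    P=np.stack([(u-K[0,2])/K[0,0]*d,-(v-K[1,2])/K[1,1]*d,-d],-1)
    W=P@E[:3,:3].T+E[:3,3]; W[d==0]=np.nan
    return W
def proj(n,X):
    p=camera_params(n);K=p["K"];E=p["extrinsics"]
    c=(np.atleast_2d(X)-E[:3,3])@E[:3,:3]
    return np.stack([K[0,0]*c[:,0]/-c[:,2]+K[0,2],K[1,1]*-c[:,1]/-c[:,2]+K[1,2]],-1)
E
python3 - <<'E'
from h import *
z=np.load("top0.npz");W=cloud("top",z["d"])
for nm in ["bolster_mid","die_ring_mid","sleeve_mid","pad_mid","punch_mid","seat_bolster_floor","seat_die_ring_floor","seat_sleeve_floor","seat_pad_floor","seat_punch_floor"]:
  for cam in ["top","scene"]:
    zz=np.load(cam+"0.npz");Wc=cloud(cam,zz["d"])
    for r in regions_of(cam,nm)[:3]:
        m=r["mask"];P=Wc[m];P=P[~np.isnan(P[:,0])]
        print(nm,cam,round(r["score"],2),np.round(r["xy"]),m.sum(),np.round(np.median(P,0),3),"min",np.round(np.percentile(P,3,axis=0),3),"max",np.round(np.percentile(P,97,axis=0),3))
im=z["im"]
cv2.imwrite("pics/topc.png",cv2.resize(im[160:250,125:345],None,fx=3.6,fy=3.6,interpolation=cv2.INTER_CUBIC)[:,:,::-1])
im=np.load("scene0.npz")["im"]
cv2.imwrite("pics/scc.png",cv2.resize(im[170:300,130:330],None,fx=4,fy=4,interpolation=cv2.INTER_CUBIC)[:,:,::-1])
E
```

```text
bolster_mid top 0.79 [438. 249.] 338 [ 0.373 -0.701  0.03 ] min [ 0.346 -0.726 -0.001] max [ 0.399 -0.671  0.036]
bolster_mid top 0.45 [306. 200.] 39 [ 0.522 -0.288  0.031] min [ 0.506 -0.293  0.   ] max [ 0.539 -0.284  0.062]
bolster_mid scene 0.61 [286. 214.] 180 [ 0.508 -0.294  0.02 ] min [ 0.497 -0.342 -0.002] max [ 0.538 -0.28   0.037]
bolster_mid scene 0.16 [264. 210.] 141 [ 0.497 -0.164  0.077] min [ 0.485 -0.286 -0.   ] max [ 0.639 -0.152  0.091]
die_ring_mid top 0.53 [315. 204.] 124 [ 0.521 -0.31   0.061] min [ 0.504 -0.334  0.056] max [ 0.547 -0.292  0.066]
die_ring_mid top 0.49 [389. 180.] 263 [ 0.577 -0.557  0.028] min [ 0.554 -0.588 -0.004] max [ 0.6   -0.531  0.035]
die_ring_mid scene 0.56 [317. 188.] 122 [ 0.575 -0.538  0.022] min [ 0.556 -0.571  0.001] max [ 0.599 -0.527  0.032]
die_ring_mid scene 0.46 [288. 206.] 173 [ 0.515 -0.299  0.052] min [ 0.502 -0.4    0.   ] max [ 0.567 -0.285  0.064]
sleeve_mid top 0.48 [274. 211.] 6 [ 0.489 -0.187  0.06 ] min [ 0.486 -0.189  0.046] max [ 0.494 -0.183  0.064]
sleeve_mid scene 0.77 [263. 227.] 180 [ 0.49  -0.154  0.034] min [
[... 1164 characters left out ...]
008] max [0.598 0.222 0.026]
seat_sleeve_floor top 0.24 [309. 208.] 39 [ 0.503 -0.297  0.031] min [ 0.496 -0.324  0.024] max [ 0.53  -0.285  0.037]
seat_sleeve_floor scene 0.67 [156. 270.] 306 [0.572 0.193 0.018] min [0.54  0.165 0.013] max [0.6   0.226 0.025]
seat_pad_floor top 0.64 [201. 226.] 255 [0.454 0.035 0.016] min [0.429 0.011 0.01 ] max [0.478 0.06  0.025]
seat_pad_floor scene 0.62 [226. 259.] 240 [0.457 0.035 0.017] min [0.428 0.01  0.011] max [0.482 0.063 0.026]
seat_punch_floor top 0.74 [176. 218.] 207 [0.467 0.121 0.018] min [0.448 0.097 0.011] max [0.489 0.142 0.027]
seat_punch_floor scene 0.76 [203. 270.] 190 [0.47  0.122 0.018] min [0.446 0.101 0.011] max [0.492 0.145 0.026]
```

```bash
ls pics
```

```text
scc.png
scene0.png
top0.png
topc.png
```

View pics/topc.png

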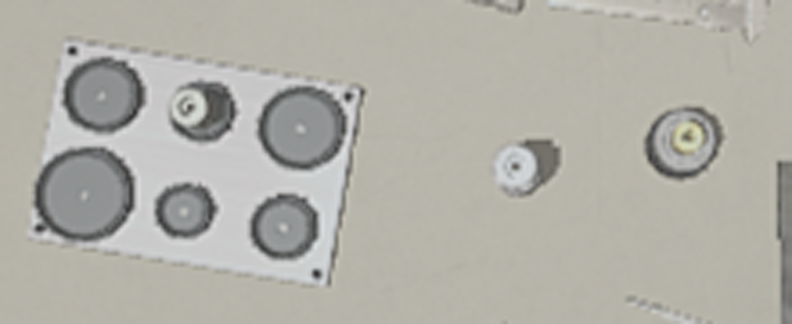

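View pics/scc.png

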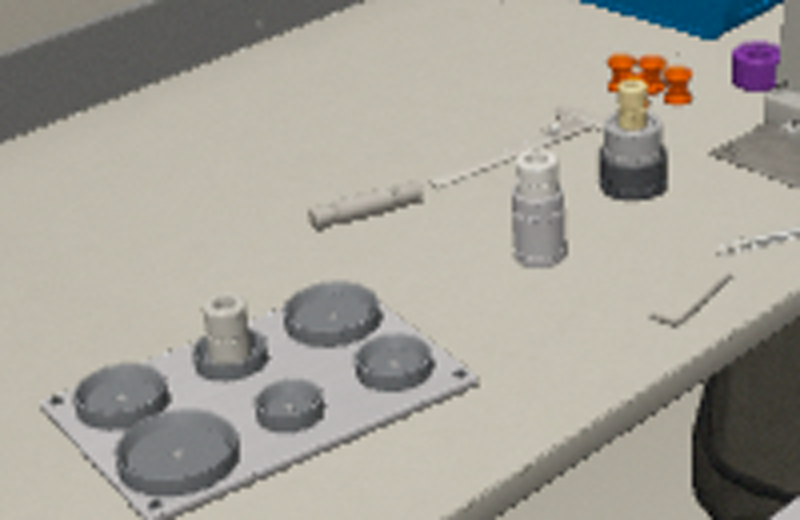

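Run:
```python
from h import *
from scipy.optimize import least_squares
z=np.load("top0.npz");W=cloud("top",z["d"]).reshape(-1,3)
zs=np.load("scene0.npz");S=cloud("scene",zs["d"]).reshape(-1,3)
seats={"bol":(.484,.207,41.5),"sle":(.569,.193,32.75),"die":(.555,.107,None),"ring":(.540,.020,37),"pun":(.468,.122,24),"pad":(.455,.035,28.5)}
for n,(x,y,r) in seats.items():
    for nm,C in(("top",W),("scene",S)):
        r0=(r or 27)/1000
        d=np.hypot(C[:,0]-x,C[:,1]-y)
        m=(d<r0+.008)&(C[:,2]>.019)&(C[:,2]<.03)
        P=C[m]
        f=least_squares(lambda q:np.hypot(P[:,0]-q[0],P[:,1]-q[1])-q[2],[x,y,r0],loss="soft_l1",f_scale=.002)
        f2=P[:, :2].mean(0)
        # floor
        mf=(d<r0-.009)&(C[:,2]<.0185)
        print(n,nm,m.sum(),np.round(f.x,4),np.round(f2,4),"floor",np.round(np.median(C[mf],0),4))
for n,(x,y,z0,z1) in {"pad":(.497,-.163,.084,.096),"punch":(.525,-.313,.090,.105),"dring":(.522,-.31,.055,.07),"fixdie":(.555,.107,.055,.067)}.items():
    for nm,C in(("top",W),("scene",S)):
        m=(np.hypot(C[:,0]-x,C[:,1]-y)<.04)&(C[:,2]>z0)&(C[:,2]<z1)
        P=C[m]
        print(n,nm,m.sum(),np.round(P.mean(0),4),np.round(P.min(0),4),np.round(P.max(0),4), np.round((P.min(0)+P.max(0))/2,4))
# obstacles: heights in grid x .35-.8,y -.45..-.05
for y0 in np.arange(-.5,.35,.05):
    print(round(y0,2),[ (lambda q: round(float(q.max()),2) if len(q) else None)(W[(W[:,1]>=y0)&(W[:,1]<y0+.05)&(W[:,0]>=x0)&(W[:,0]<x0+.05)][:,2]) for x0 in np.arange(.3,.9,.05)])
```

```text
bol top 167 [0.4821 0.2053 0.0384] [0.4823 0.2073] floor [0.4828 0.2072 0.0149]
bol scene 168 [0.4841 0.2092 0.0391] [0.4854 0.2088] floor [0.4868 0.2062 0.0155]
sle top 123 [0.5685 0.1906 0.0297] [0.5701 0.1927] floor [0.5678 0.1931 0.0152]
sle scene 126 [0.5705 0.1943 0.0305] [0.573  0.1949] floor [0.5697 0.1863 0.0133]
die top 81 [0.5547 0.1052 0.0243] [0.5528 0.1008] floor [0.5452 0.0988 0.013 ]
die scene 97 [0.5594 0.1063 0.0231] [0.5503 0.1129] floor [ 0.5611  0.1053 -0.5414]
ring top 130 [0.5397 0.0175 0.034 ] [0.5409 0.0196] floor [0.5392 0.0201 0.0148]
ring scene 120 [0.5416 0.0213 0.0347] [0.5433 0.0216] floor [0.5522 0.0179 0.0145]
pun top 82 [0.4675 0.1188 0.0213] [0.4675 0.1196] floor [0.4685 0.1222 0.0152]
pun scene 83 [0.4689 0.1228 0.022 ] [0.4696 0.1213] floor [0.4716 0.119  0.0158]
pad top 101 [0.453  0.032  0.0257] [0.4529 0.0317] floor [0.4542 0.0352 0.0151]
pad scene 95 [0.4551 0.0357 0.0266] [0.4557 0.0348] floor [0.4588 0.0319 0.0156]
pad top 73 [ 0.502  -0.1716  0.0887] [ 0.4874 -0.1861  0.0841] [ 0.5173 -0.1564  0.0952] [ 0.5024 -0.1713  0.0897]
pad scene 51 
[... 1505 characters left out ...]
, 0.84, 0.48, 0.48, 0.35, None, None]
-0.05 [0.01, 0.01, 0.02, 0.02, 0.03, 0.03, 0.48, 0.83, 0.49, 0.49, None, None, None]
-0.0 [0.01, 0.01, 0.03, 0.03, 0.03, 0.03, 0.48, 0.83, 0.5, 0.49, None, None, None]
0.05 [0.01, 0.01, 0.03, 0.03, 0.06, 0.06, 0.48, 0.83, 0.49, 0.51, None, None, None]
0.1 [0.01, 0.01, 0.03, 0.03, 0.06, 0.07, 0.48, 0.82, 0.49, 0.48, 0.35, None, None]
0.15 [0.01, 0.01, 0.03, 0.03, 0.03, 0.03, 0.48, 0.77, 0.48, 0.48, 0.43, None, None]
0.2 [0.01, 0.01, 0.03, 0.03, 0.03, 0.03, 0.48, 0.7, 0.5, 0.5, 0.37, None, None]
0.25 [0.01, 0.01, 0.01, 0.01, 0.01, 0.01, 0.01, 0.01, 0.01, 0.01, None, None, None]
0.3 [0.01, 0.0, 0.01, 0.01, 0.01, 0.0, 0.01, 0.01, 0.0, 0.01, None, None, None]
```

Run:
```python
from h import *
z=np.load("top0.npz");W=cloud("top",z["d"]).reshape(-1,3)
zs=np.load("scene0.npz");S=cloud("scene",zs["d"]).reshape(-1,3)
for n,C in (("t",W),("s",S)):
  for y0 in np.arange(-.4,.3,.1):
    m=(C[:,1]>=y0)&(C[:,1]<y0+.1)&(C[:,2]>.25)&(C[:,0]>.56)&(C[:,0]<1.2)
    P=C[m]
    if len(P): 
        print(n,round(y0,1),m.sum(),"min x",np.round(np.percentile(P[:,0],[0,1,5]),3),[ (round(h,2),round(float(P[(P[:,2]>h)&(P[:,2]<h+.05)][:,0].min()),3)) for h in np.arange(.25,.85,.05) if ((P[:,2]>h)&(P[:,2]<h+.05)).any()])
```

```text
t -0.4 6722 min x [0.679 0.695 0.696] [(np.float64(0.25), 0.694), (np.float64(0.3), 0.695), (np.float64(0.35), 0.703), (np.float64(0.4), 0.679), (np.float64(0.45), 0.737), (np.float64(0.65), 0.695)]
t -0.3 6509 min x [0.694 0.696 0.696] [(np.float64(0.25), 0.694), (np.float64(0.3), 0.695), (np.float64(0.65), 0.695)]
t -0.2 7668 min x [0.649 0.653 0.68 ] [(np.float64(0.25), 0.695), (np.float64(0.3), 0.695), (np.float64(0.35), 0.678), (np.float64(0.4), 0.664), (np.float64(0.45), 0.649), (np.float64(0.65), 0.688), (np.float64(0.7), 0.687), (np.float64(0.75), 0.683), (np.float64(0.8), 0.68)]
t -0.1 7555 min x [0.648 0.651 0.662] [(np.float64(0.25), 0.694), (np.float64(0.3), 0.696), (np.float64(0.4), 0.687), (np.float64(0.45), 0.648), (np.float64(0.65), 0.689), (np.float64(0.7), 0.688), (np.float64(0.75), 0.685), (np.float64(0.8), 0.682)]
t -0.0 7520 min x [0.647 0.649 0.66 ] [(np.float64(0.25), 0.694), (np.float64(0.3), 0.695), (np.float64(0.4), 0.685), (np.float64(0.45), 0.647), (np.float64(0.5), 0.761), (np.float64(0.65), 0.69), (np.float64(0.7), 0.691), (np.float64(0.75), 0.688), (np.
[... 1810 characters left out ...]
64(0.55), 1.041), (np.float64(0.6), 1.04), (np.float64(0.65), 0.69), (np.float64(0.7), 0.69)]
s 0.1 6358 min x [0.644 0.65  0.663] [(np.float64(0.25), 0.693), (np.float64(0.3), 0.684), (np.float64(0.35), 0.673), (np.float64(0.4), 0.661), (np.float64(0.45), 0.644), (np.float64(0.5), 0.882), (np.float64(0.55), 1.034), (np.float64(0.6), 1.038), (np.float64(0.65), 0.691), (np.float64(0.7), 0.692)]
s 0.2 10160 min x [0.646 0.665 0.696] [(np.float64(0.25), 0.695), (np.float64(0.3), 0.685), (np.float64(0.35), 0.671), (np.float64(0.4), 0.658), (np.float64(0.45), 0.646), (np.float64(0.5), 0.754), (np.float64(0.55), 0.964), (np.float64(0.6), 0.871), (np.float64(0.65), 0.692), (np.float64(0.7), 0.695)]
```

Emit:
{"api": "move_arm", "payload": {"jaw": [0,0,0,0,0], "slide": [[0,0,0],[0,0,0],[0,-4.5,0],[0,-4.5,0],[0.5,-4.5,0]], "dr": [[0,0,7.9],[0,0,7.9],[0,0,0],[0,0,0],[0,0,0]], "force": 20}}

```text
time: 1.6
position: [0.1812, -0.4891, 0.2221]
tool_rot: [-3.141, 0.002, 0.001]
ft_force: [0.8, -0.2, 0.6]
grip_width: 1.004
```

Emit:
{"api": "move_arm", "payload": {"jaw": [0,0,0,0,0], "slide": [[1,-4,0],[1.5,-4,0],[2,-4,0],[3,-3,0],[3,-2.5,0]], "dr": [[0,0,0],[0,0,0],[0,0,0],[0,0,0],[0,0,0]]}}

```text
time: 2.1
position: [0.2877, -0.3137, 0.2231]
tool_rot: [3.14, -0.0, 0.001]
ft_force: [0.6, -0.6, -0.1]
grip_width: 1.003
```

Emit:
{"api": "move_arm", "payload": {"jaw": [0,0,0,0,0], "slide": [[3.5,-2,0],[4,-3,0],[4,-3,0],[4,-3,0],[4,-3,0]], "dr": [[0,0,0],[0,0,0],[0,0,0],[0,0,0],[0,0,0]]}}

```text
time: 2.6
position: [0.4834, -0.1742, 0.223]
tool_rot: [3.141, -0.001, 0.002]
ft_force: [-0.5, -1.2, -0.3]
grip_width: 0.999
```

Emit:
{"api": "move_arm", "payload": {"jaw": [40,40,40,40], "slide": [[1.9,-0.4,2],[0,0,4],[0,0,3],[0,0,0]], "dr": [[0,0,0],[0,0,0],[0,0,0],[0,0,0]]}}

```text
time: 3.0
position: [0.4978, -0.1703, 0.1285]
tool_rot: [-3.138, -0.001, 0.012]
ft_force: [-0.2, 0.3, 0.1]
grip_width: 0.847
```

```bash
cat > look.py <<'E'
import sys
from h import *
def look(tag,box=None,cams=("scene","top"),f=4):
    for n in cams:
        im,d=get_image(n); np.savez(f"{n}_{tag}.npz",im=im,d=d)
        c=im
        if n=="scene" and box is not None:
            u0,v0,u1,v1=box
            c=cv2.resize(im[v0:v1,u0:u1],None,fx=f,fy=f,interpolation=cv2.INTER_CUBIC)
        cv2.imwrite(f"pics/{n}_{tag}.png",c[:,:,::-1])
E
python3 - <<'E'
from look import *
look("a",(180,120,330,270))
print(np.round(get_state()["position"],4))
E
```

```text
[ 0.5011 -0.1715  0.1331]
```

View pics/scene_a.png

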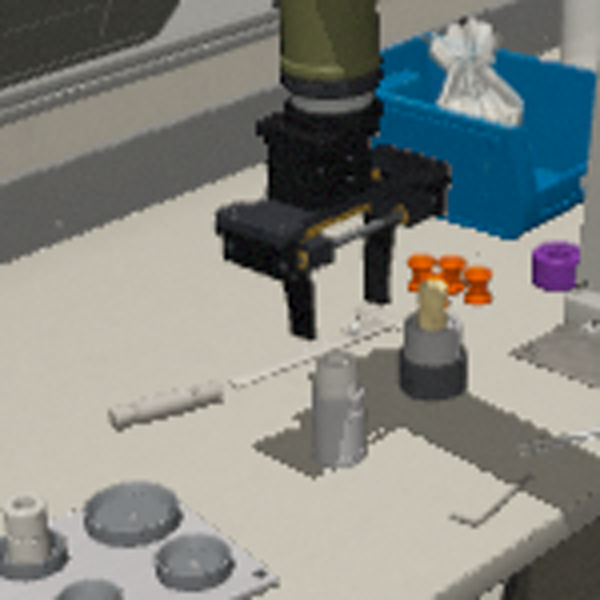

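View pics/top_a.png

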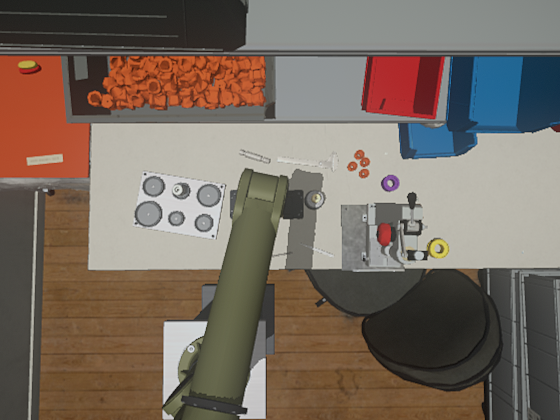

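Run:
```python
from h import *
print((proj("scene",[[.5011,-.1715,.1331],[.5025,-.1705,.09]])-[180,120])*4)
```

```text
[[337.71901377 308.59956794]
 [337.41051446 356.82842684]]
```

Emit:
{"api": "move_arm", "payload": {"jaw": [40,40,40,40,40], "slide": [[0.1,0,2],[0,0,2],[0,0,1],[0,0,0.9],[0,0,0]], "dr": [[0,0,0],[0,0,0],[0,0,0],[0,0,0],[0,0,0]]}}

```text
time: 3.6
position: [0.5019, -0.1716, 0.0736]
tool_rot: [3.142, -0.0, -0.0]
ft_force: [-0.0, 0.2, 0.2]
grip_width: 0.848
```

Emit:
{"api": "move_arm", "payload": {"jaw": [255,255,255,255,255], "slide": [[0,0,0],[0,0,0],[0,0,0],[0,0,0],[0,0,0]], "dr": [[0,0,0],[0,0,0],[0,0,0],[0,0,0],[0,0,0]], "force": 15}}

```text
time: 4.1
position: [0.5021, -0.1715, 0.0737]
tool_rot: [3.141, 0.0, 0.0]
ft_force: [0.3, 0.2, -1.2]
grip_width: 0.474
```

Emit:
{"api": "move_arm", "payload": {"jaw": [255,255,255,255], "slide": [[0,0,0],[0,0,0],[0,0,0],[0,0,0]], "dr": [[0,0,0],[0,0,0],[0,0,0],[0,0,0]]}}

```text
time: 4.5
position: [0.502, -0.1714, 0.0736]
tool_rot: [3.141, 0.0, 0.0]
ft_force: [0.1, 0.6, 1.2]
grip_width: 0.38
```

Emit:
{"api": "move_arm", "payload": {"jaw": [255,255,255,255,255], "slide": [[0,0,-1],[0,0,-2],[0,0,-2],[0,-2,0],[-0.8,-3.5,0]], "dr": [[0,0,0],[0,0,0],[0,0,0],[0,0,0],[0,0,0]]}}

```text
time: 5.0
position: [0.4951, -0.1185, 0.125]
tool_rot: [3.14, -0.007, 0.004]
ft_force: [-0.2, 0.2, -0.6]
grip_width: 0.376
```

Emit:
{"api": "move_arm", "payload": {"jaw": [255,255,255,255,255], "slide": [[-1,-4,0],[-1,-4,0],[-1,-4,0],[-1,-3,0],[0,0,0]], "dr": [[0,0,0],[0,0,0],[0,0,0],[0,0,0],[0,0,0]]}}

```text
time: 5.5
position: [0.4527, 0.0384, 0.1242]
tool_rot: [-3.142, -0.012, -0.001]
ft_force: [0.5, -0.6, -0.7]
grip_width: 0.38
```

Run:
```python
from look import *
look("b",(150,120,300,270))
print(np.round(get_state()["position"],4))
```

```text
[0.454  0.0338 0.1241]
```

View pics/scene_b.png

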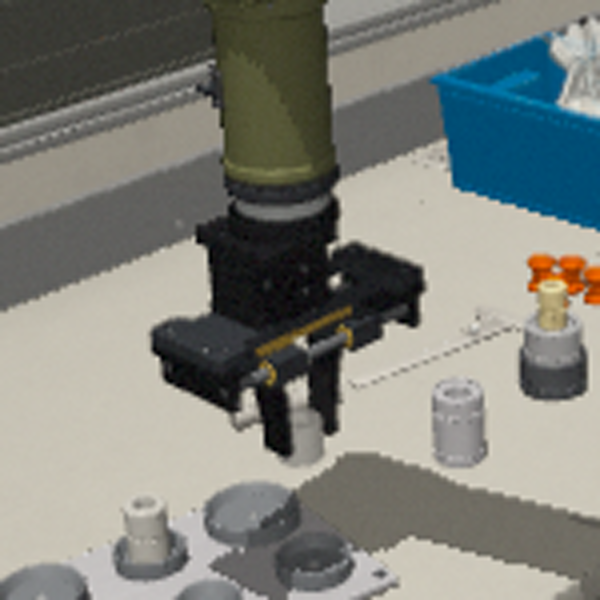

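Emit:
{"api": "move_arm", "payload": {"jaw": [255,255,255,255,255], "slide": [[0,0,3],[0,0,3],[0,0,2],[0,0,0.8],[0,0,0]], "dr": [[0,0,0],[0,0,0],[0,0,0],[0,0,0],[0,0,0]]}}

```text
time: 6.1
position: [0.4534, 0.0326, 0.0348]
tool_rot: [-3.141, 0.002, 0.004]
ft_force: [-0.1, -0.1, -0.2]
grip_width: 0.378
```

Emit:
{"api": "move_arm", "payload": {"jaw": [255,255,255,255], "slide": [[0,0,0.2],[0,0,0.2],[0,0,0.1],[0,0,0]], "dr": [[0,0,0],[0,0,0],[0,0,0],[0,0,0]]}}

```text
time: 6.5
position: [0.4543, 0.0335, 0.0309]
tool_rot: [3.141, -0.0, 0.001]
ft_force: [-0.7, 0.7, -0.1]
grip_width: 0.379
```

Emit:
{"api": "move_arm", "payload": {"jaw": [255,255,255,255], "slide": [[0,0,0.1],[0,0,0],[0,0,0.1],[0,0,0]], "dr": [[0,0,0],[0,0,0],[0,0,0],[0,0,0]]}}

```text
time: 6.9
position: [0.4542, 0.0335, 0.0295]
tool_rot: [3.141, 0.0, -0.0]
ft_force: [-3.5, -0.8, 8.0]
grip_width: 0.382
```

Emit:
{"api": "move_arm", "payload": {"jaw": [110,110,110,110], "slide": [[0,0,0],[0,0,0],[0,0,0],[0,0,0]], "dr": [[0,0,0],[0,0,0],[0,0,0],[0,0,0]]}}

```text
time: 7.3
position: [0.4539, 0.0335, 0.0284]
tool_rot: [3.142, 0.0, -0.0]
ft_force: [-0.2, 0.3, -0.8]
grip_width: 0.557
```

Emit:
{"api": "move_arm", "payload": {"jaw": [110,110,110,60,60], "slide": [[0,0,-1],[0,0,-3],[0,0,-4.5],[1,4,0],[1,4,0]], "dr": [[0,0,0],[0,0,0],[0,0,0],[0,0,0],[0,0,0]]}}

```text
time: 7.8
position: [0.4759, -0.0468, 0.1165]
tool_rot: [3.139, 0.005, 0.008]
ft_force: [0.2, -0.8, 0.1]
grip_width: 0.675
```

Emit:
{"api": "move_arm", "payload": {"jaw": [60,60,60,60], "slide": [[1,4,0],[1,4,0],[0.8,4.5,0],[0,0,0]], "dr": [[0,0,0],[0,0,0],[0,0,0],[0,0,0]]}}

```text
time: 8.2
position: [0.5019, -0.1793, 0.114]
tool_rot: [3.139, -0.015, 0.001]
ft_force: [-0.7, 0.2, 0.8]
grip_width: 0.761
```

Run:
```python
from look import *
look("c",(150,160,300,310))
print(np.round(get_state()["position"],4))
W=cloud("scene",np.load("scene_c.npz")["d"]).reshape(-1,3)
m=(np.hypot(W[:,0]-.502,W[:,1]+.171)<.035)&(W[:,2]>.052)&(W[:,2]<.07);P=W[m]
print(m.sum(),P.mean(0),(P.min(0)+P.max(0))/2)
m=(np.hypot(W[:,0]-.454,W[:,1]-.034)<.03)&(W[:,2]>.038);P=W[m]
print(m.sum(),P.mean(0),P.min(0),P.max(0))
```

```text
[ 0.5019 -0.1724  0.1138]
92 [ 0.50307403 -0.16742386  0.05883787] [ 0.50429432 -0.1681907   0.05938722]
80 [0.45458963 0.0363706  0.04319109] [0.43856393 0.01847932 0.03844656] [0.47243097 0.05286605 0.04820495]
```

View pics/scene_c.png

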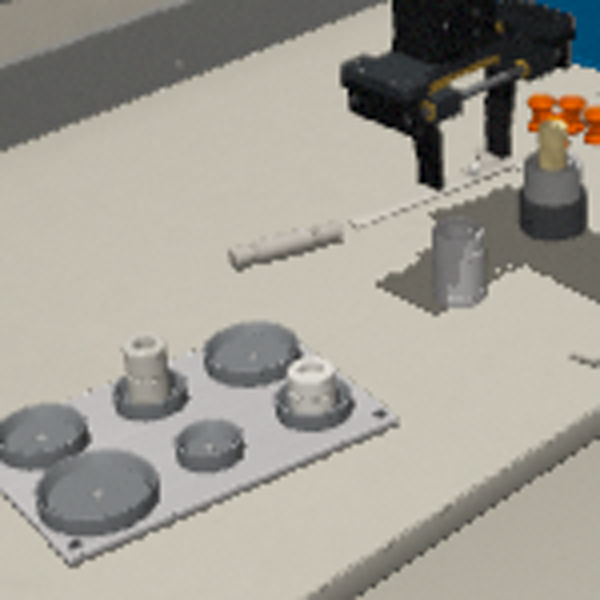

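Emit:
{"api": "move_arm", "payload": {"jaw": [60,60,60,60,60], "slide": [[0.1,-0.15,2],[0,0,3],[0,0,2],[0,0,1.2],[0,0,0]], "dr": [[0,0,0],[0,0,0],[0,0,0],[0,0,0],[0,0,0]]}}

```text
time: 8.8
position: [0.5019, -0.1683, 0.0304]
tool_rot: [-3.14, -0.003, 0.004]
ft_force: [0.2, 0.6, -0.1]
grip_width: 0.765
```

Emit:
{"api": "move_arm", "payload": {"jaw": [255,255,255,255,255], "slide": [[0,0,0],[0,0,0],[0,0,0],[0,0,0],[0,0,0]], "dr": [[0,0,0],[0,0,0],[0,0,0],[0,0,0],[0,0,0]], "force": 25}}

```text
time: 9.3
position: [0.5035, -0.1703, 0.0323]
tool_rot: [3.141, -0.0, 0.002]
ft_force: [0.3, -0.7, 2.9]
grip_width: 0.481
```

Emit:
{"api": "move_arm", "payload": {"jaw": [255,255], "slide": [[0,0,0],[0,0,0]], "dr": [[0,0,0],[0,0,0]]}}

```text
time: 9.5
position: [0.5035, -0.1703, 0.0323]
tool_rot: [3.141, -0.0, 0.002]
ft_force: [-0.4, -1.4, 5.8]
grip_width: 0.479
```

Emit:
{"api": "move_arm", "payload": {"jaw": [255,255,255,255,255], "slide": [[0,0,-1],[0,0,-2.5],[0,0,-3],[0,-1.5,-2],[0.5,-3,0]], "dr": [[0,0,0],[0,0,0],[0,0,0],[0,0,0],[0,0,0]]}}

```text
time: 10.0
position: [0.5091, -0.1277, 0.1194]
tool_rot: [3.138, -0.008, 0.006]
ft_force: [-0.1, 0.8, -2.6]
grip_width: 0.485
```

Emit:
{"api": "move_arm", "payload": {"jaw": [255,255,255,255,255], "slide": [[0.7,-4,0],[0.7,-4,0],[0.7,-4,0],[0.7,-4,0],[0.7,-4,0]], "dr": [[0,0,0],[0,0,0],[0,0,0],[0,0,0],[0,0,0]]}}

```text
time: 10.5
position: [0.5423, 0.0765, 0.1163]
tool_rot: [3.141, -0.0, -0.002]
ft_force: [1.0, -0.1, -1.4]
grip_width: 0.477
```

Emit:
{"api": "move_arm", "payload": {"jaw": [255,255,255,255,255], "slide": [[0.7,-4,0],[0.7,-4,0],[0.7,-2.8,0],[0.5,-1,0],[0,0,0]], "dr": [[0,0,0],[0,0,0],[0,0,0],[0,0,0],[0,0,0]]}}

```text
time: 11.0
position: [0.5685, 0.1947, 0.1161]
tool_rot: [-3.141, -0.005, 0.002]
ft_force: [-0.5, -0.4, -2.1]
grip_width: 0.48
```

Run:
```python
from look import *
look("d",(110,160,260,310))
s=get_state();print(np.round(s["position"],4),s["tool_rot"])
```

```text
[0.5687 0.1911 0.1159] [ 3.13970614e+00 -2.07325499e-03 -2.32017603e-03]
```

View pics/scene_d.png

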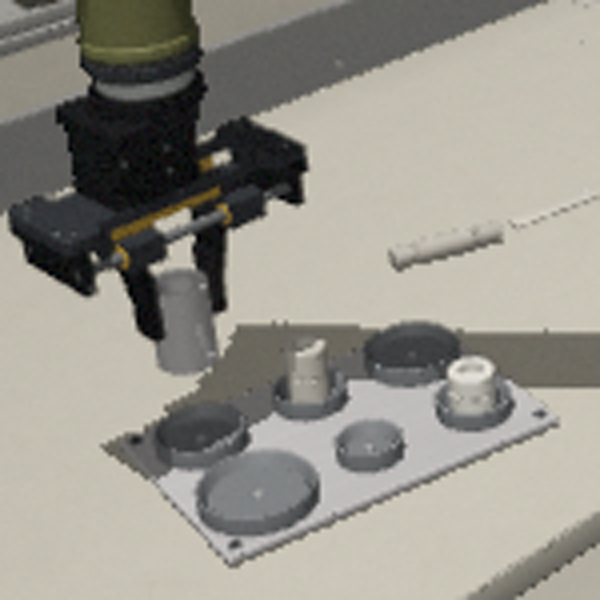

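Emit:
{"api": "move_arm", "payload": {"jaw": [255,255,255,255,255], "slide": [[0.1,-0.2,2],[0,0,2],[0,0,1.5],[0,0,0.7],[0,0,0]], "dr": [[0,0,0],[0,0,0],[0,0,0],[0,0,0],[0,0,0]]}}

```text
time: 11.6
position: [0.5693, 0.1936, 0.0535]
tool_rot: [3.14, -0.002, -0.003]
ft_force: [-0.1, 0.2, -2.1]
grip_width: 0.482
```

Emit:
{"api": "move_arm", "payload": {"jaw": [255,255,255,255], "slide": [[0,0,0.2],[0,0,0.1],[0,0,0.1],[0,0,0]], "dr": [[0,0,0],[0,0,0],[0,0,0],[0,0,0]]}}

```text
time: 12.0
position: [0.5701, 0.1951, 0.0508]
tool_rot: [3.142, 0.0, 0.001]
ft_force: [0.6, 0.9, -2.9]
grip_width: 0.481
```

Emit:
{"api": "move_arm", "payload": {"jaw": [255,255,255,255,255], "slide": [[0,0.15,0.1],[0,0,0],[0,0,0.1],[0,0,0.1],[0,0,0]], "dr": [[0,0,0],[0,0,0],[0,0,0],[0,0,0],[0,0,0]]}}

```text
time: 12.5
position: [0.5702, 0.1936, 0.0483]
tool_rot: [3.141, -0.0, 0.001]
ft_force: [-2.0, -1.9, 3.9]
grip_width: 0.48
```

Emit:
{"api": "move_arm", "payload": {"jaw": [255,255], "slide": [[0,0,0.05],[0,0,0]], "dr": [[0,0,0],[0,0,0]]}}

```text
time: 12.7
position: [0.5703, 0.1936, 0.0483]
tool_rot: [3.141, -0.0, 0.001]
ft_force: [-3.5, -1.0, 7.6]
grip_width: 0.482
```

Emit:
{"api": "move_arm", "payload": {"jaw": [90,90,90,90], "slide": [[0,0,0],[0,0,0],[0,0,0],[0,0,0]], "dr": [[0,0,0],[0,0,0],[0,0,0],[0,0,0]]}}

```text
time: 13.1
position: [0.5699, 0.1936, 0.0468]
tool_rot: [-3.142, -0.0, 0.0]
ft_force: [0.1, -1.2, -0.5]
grip_width: 0.635
```

Emit:
{"api": "move_arm", "payload": {"jaw": [90,90,90,90,90], "slide": [[0,0,-1],[0,0,-3],[0,0,-4],[0,0,-3],[-1,2,0]], "dr": [[0,0,0],[0,0,0],[0,0,0],[0,0,0],[0,0,0]]}}

```text
time: 13.6
position: [0.5629, 0.1783, 0.1631]
tool_rot: [-3.136, -0.007, -0.015]
ft_force: [0.5, 0.7, -0.9]
grip_width: 0.645
```

Run:
```python
from look import *
look("e",(110,160,260,310))
s=get_state();print(np.round(s["position"],4),s["tool_rot"])
W=cloud("scene",np.load("scene_e.npz")["d"]).reshape(-1,3)
m=(np.hypot(W[:,0]-.57,W[:,1]-.193)<.03)&(W[:,2]>.07);P=W[m]
print(m.sum(),P.mean(0),P.min(0),P.max(0))
```

```text
[0.5604 0.1714 0.1586] [ 3.13933334 -0.003937    0.00345181]
729 [0.55875687 0.20788353 0.31320909] [0.54025915 0.16545525 0.0701181 ] [0.59637969 0.22040358 0.57627326]
```

View pics/scene_e.png

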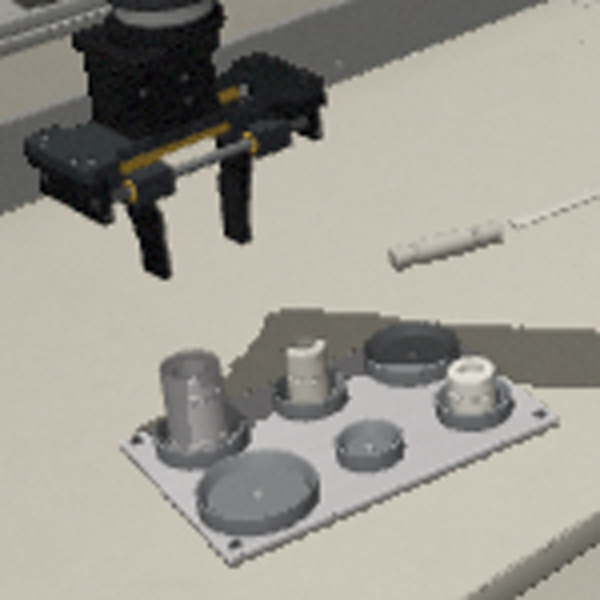

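Emit:
{"api": "move_arm", "payload": {"jaw": [90,90,90,90,90], "slide": [[-0.3,4.4,0],[-0.3,4.4,0],[-0.3,4.4,0],[-0.3,4.4,0],[-0.3,4.4,0]], "dr": [[0,0,0],[0,0,0],[0,0,0],[0,0,0],[0,0,0]]}}

```text
time: 14.2
position: [0.5446, -0.0477, 0.1568]
tool_rot: [-3.141, -0.001, 0.001]
ft_force: [0.6, 0.1, 0.1]
grip_width: 0.649
```

Emit:
{"api": "move_arm", "payload": {"jaw": [90,90,90,90,90], "slide": [[-0.3,4.4,0],[-0.3,4.4,0],[-0.3,4.4,0],[-0.3,4.4,0],[-0.3,4.4,0]], "dr": [[0,0,0],[0,0,0],[0,0,0],[0,0,0],[0,0,0]]}}

```text
time: 14.7
position: [0.5298, -0.2677, 0.1566]
tool_rot: [-3.141, -0.0, 0.001]
ft_force: [0.9, -0.1, -0.3]
grip_width: 0.644
```

Emit:
{"api": "move_arm", "payload": {"jaw": [90,90,90], "slide": [[-0.4,3,0],[0,1,0],[0,0,0]], "dr": [[0,0,0],[0,0,0],[0,0,0]]}}

```text
time: 15.0
position: [0.5257, -0.3074, 0.1563]
tool_rot: [-3.141, 0.004, 0.001]
ft_force: [0.2, 0.7, 0.4]
grip_width: 0.651
```

Run:
```python
from look import *
look("f",(210,110,360,260))
s=get_state();print(np.round(s["position"],4),s["tool_rot"])
print((proj("scene",[s["position"],[.526,-.3115,.098]])-[210,110])*4)
```

```text
[ 0.5268 -0.3039  0.1568] [-3.13975556e+00 -3.95098959e-03 -2.24698827e-05]
[[304.34634838 262.34067413]
 [311.90357796 323.03914968]]
```

View pics/scene_f.png

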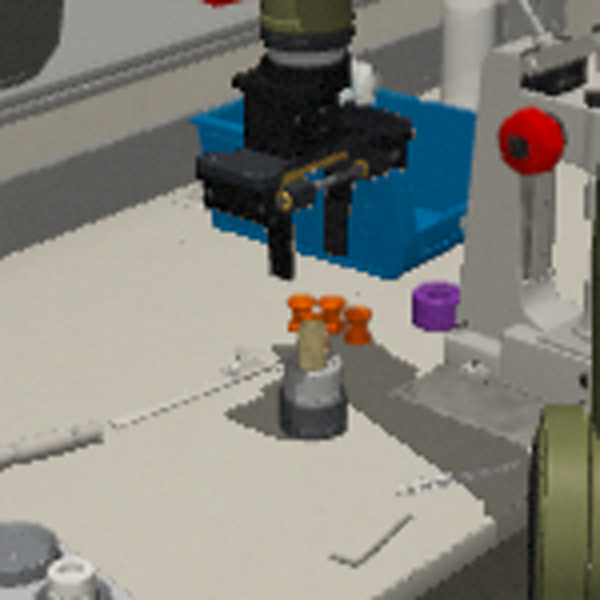

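Emit:
{"api": "move_arm", "payload": {"jaw": [90,90,90,90,90], "slide": [[-0.1,0.75,1],[0,0,2.5],[0,0,2.5],[0,0,1],[0,0,0]], "dr": [[0,0,0],[0,0,0],[0,0,0],[0,0,0],[0,0,0]]}}

```text
time: 15.6
position: [0.524, -0.3123, 0.0851]
tool_rot: [-3.139, -0.003, 0.005]
ft_force: [-0.4, 0.2, -0.4]
grip_width: 0.648
```

Run:
```python
from look import *
look("g",(240,140,340,240),cams=("scene",),f=6)
s=get_state();print(np.round(s["position"],4),s["tool_rot"])
```

```text
[ 0.525  -0.313   0.0867] [-3.14087719e+00 -2.19941509e-03  1.25785338e-03]
```

View pics/scene_g.png

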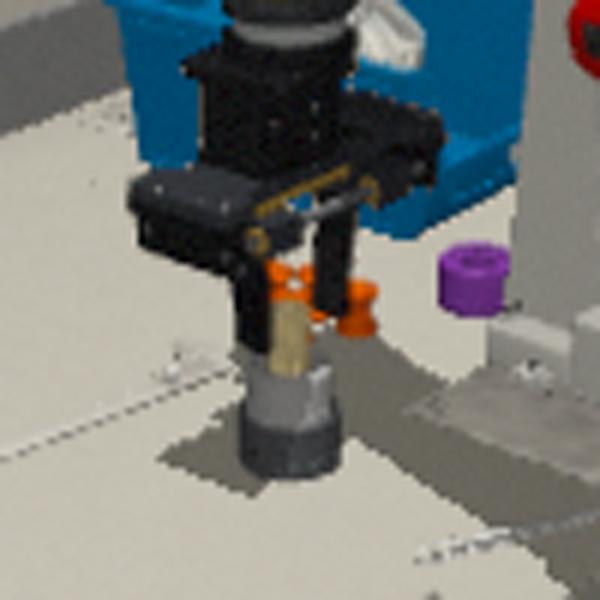

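Emit:
{"api": "move_arm", "payload": {"jaw": [90,90,90,255,255], "slide": [[0,-0.05,0.8],[0,0,0.5],[0,0,0],[0,0,0],[0,0,0]], "dr": [[0,0,0],[0,0,0],[0,0,0],[0,0,0],[0,0,0]], "force": 20}}

```text
time: 16.15
position: [0.5252, -0.3136, 0.0744]
tool_rot: [3.141, -0.0, 0.001]
ft_force: [-0.2, -0.8, 0.2]
grip_width: 0.541
```

Emit:
{"api": "move_arm", "payload": {"jaw": [255,255,255,255,255], "slide": [[0,0,0],[0,0,0],[0,0,0],[0,0,0],[0,0,0]], "dr": [[0,0,0],[0,0,0],[0,0,0],[0,0,0],[0,0,0]]}}

```text
time: 16.65
position: [0.525, -0.3134, 0.0742]
tool_rot: [3.142, 0.0, 0.0]
ft_force: [-0.1, 0.6, 1.4]
grip_width: 0.278
```

Emit:
{"api": "move_arm", "payload": {"jaw": [255], "slide": [[0,0,0]], "dr": [[0,0,0]]}}

```text
time: 16.75
position: [0.525, -0.3134, 0.0742]
tool_rot: [3.142, 0.0, 0.0]
ft_force: [0.1, 1.4, 1.8]
grip_width: 0.278
```

Emit:
{"api": "move_arm", "payload": {"jaw": [255,255,255,255,255], "slide": [[0,0,-1],[0,0,-2],[0,0,-2],[0,-2,0],[-0.4,-4,0]], "dr": [[0,0,0],[0,0,0],[0,0,0],[0,0,0],[0,0,0]]}}

```text
time: 17.25
position: [0.5209, -0.2556, 0.1243]
tool_rot: [3.14, -0.009, 0.002]
ft_force: [0.5, 1.0, -1.3]
grip_width: 0.278
```

Emit:
{"api": "move_arm", "payload": {"jaw": [255,255,255,255,255], "slide": [[-0.6,-4,0],[-0.6,-4,0],[-0.6,-4,0],[-0.6,-4,0],[-0.6,-4,0]], "dr": [[0,0,0],[0,0,0],[0,0,0],[0,0,0],[0,0,0]]}}

```text
time: 17.75
position: [0.4895, -0.0506, 0.1234]
tool_rot: [3.141, 0.001, -0.002]
ft_force: [1.4, 0.2, -1.1]
grip_width: 0.272
```

Emit:
{"api": "move_arm", "payload": {"jaw": [255,255,255,255,255], "slide": [[-0.6,-4,0],[-0.6,-4,0],[-0.6,-4,0],[-0.45,-4,0],[0,-1.3,0]], "dr": [[0,0,0],[0,0,0],[0,0,0],[0,0,0],[0,0,0]]}}

```text
time: 18.25
position: [0.4659, 0.1254, 0.1237]
tool_rot: [-3.14, -0.012, 0.001]
ft_force: [0.1, 0.1, -2.5]
grip_width: 0.274
```

Emit:
{"api": "move_arm", "payload": {"jaw": [255,255], "slide": [[0,0,0],[0,0,0]], "dr": [[0,0,0],[0,0,0]]}}

```text
time: 18.45
position: [0.4677, 0.1191, 0.1235]
tool_rot: [3.14, 0.001, -0.002]
ft_force: [-0.3, 0.0, -2.1]
grip_width: 0.278
```

Run:
```python
from look import *
look("i",(110,160,260,310),cams=("scene",))
s=get_state();print(np.round(s["position"],4),s["tool_rot"])
```

```text
[0.468  0.1183 0.1235] [ 3.14045128e+00 -1.68481283e-03 -1.49953099e-03]
```

View pics/scene_i.png

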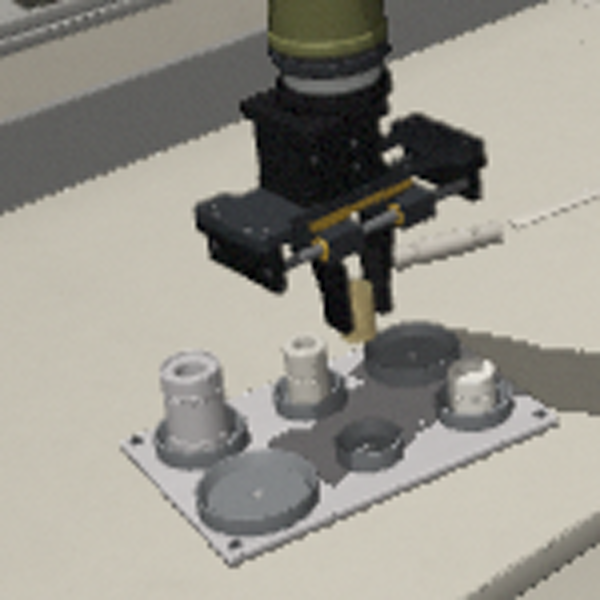

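Emit:
{"api": "move_arm", "payload": {"jaw": [255,255,255,255,255], "slide": [[0,-0.1,3],[0,0,3],[0,0,2],[0,0,0.8],[0,0,0]], "dr": [[0,0,0],[0,0,0],[0,0,0],[0,0,0],[0,0,0]]}}

```text
time: 19.0
position: [0.4677, 0.1192, 0.035]
tool_rot: [3.141, -0.003, -0.004]
ft_force: [-0.2, 1.0, -0.8]
grip_width: 0.276
```

Emit:
{"api": "move_arm", "payload": {"jaw": [255,255,255], "slide": [[0,0,0.1],[0,0,0],[0,0,0]], "dr": [[0,0,0],[0,0,0],[0,0,0]]}}

```text
time: 19.3
position: [0.4693, 0.1205, 0.036]
tool_rot: [3.141, -0.0, 0.003]
ft_force: [0.1, 0.8, -1.1]
grip_width: 0.278
```

Emit:
{"api": "move_arm", "payload": {"jaw": [255,255,255,255,255], "slide": [[0,0,0.2],[0,0,0.2],[0,0,0.1],[0,0,0.1],[0,0,0]], "dr": [[0,0,0],[0,0,0],[0,0,0],[0,0,0],[0,0,0]]}}

```text
time: 19.8
position: [0.4687, 0.1206, 0.0301]
tool_rot: [3.141, 0.0, -0.0]
ft_force: [-3.1, -1.8, 9.9]
grip_width: 0.276
```

Emit:
{"api": "move_arm", "payload": {"jaw": [255,255], "slide": [[0,0,0.05],[0,0,0]], "dr": [[0,0,0],[0,0,0]]}}

```text
time: 20.0
position: [0.4687, 0.1206, 0.03]
tool_rot: [3.14, 0.0, -0.0]
ft_force: [-4.9, -1.7, 14.2]
grip_width: 0.281
```

Seated (contact at the expected height). Release, opening to about 39 mm, and rise.

Emit:
{"api": "move_arm", "payload": {"jaw": [140,140,140,140], "slide": [[0,0,0],[0,0,0],[0,0,0],[0,0,0]], "dr": [[0,0,0],[0,0,0],[0,0,0],[0,0,0]]}}

```text
time: 20.4
position: [0.4683, 0.1206, 0.0283]
tool_rot: [-3.142, -0.0, 0.0]
ft_force: [0.4, -0.5, 0.5]
grip_width: 0.44
```

Emit:
{"api": "move_arm", "payload": {"jaw": [140,140,140,30,30], "slide": [[0,0,-1],[0,0,-4],[0,0,-4.5],[0.5,4,0],[0.5,4,0]], "dr": [[0,0,0],[0,0,0],[0,0,0],[0,0,0],[0,0,0]]}}

```text
time: 20.9
position: [0.48, 0.0408, 0.1262]
tool_rot: [3.14, 0.006, 0.008]
ft_force: [0.8, -1.2, -0.5]
grip_width: 0.557
```

Emit:
{"api": "move_arm", "payload": {"jaw": [30,30,30,30,30], "slide": [[0.6,4,0],[0.6,4,0],[0.6,4,0],[0.6,4,0],[0.6,4,0]], "dr": [[0,0,0],[0,0,0],[0,0,0],[0,0,0],[0,0,0]]}}

```text
time: 21.4
position: [0.5087, -0.1611, 0.1244]
tool_rot: [3.141, 0.0, 0.001]
ft_force: [0.8, 0.5, 0.4]
grip_width: 0.873
```

Run:
```python
from look import *
look("j",(110,160,260,310))
s=get_state();print(np.round(s["position"],4),s["tool_rot"],s["grip_width"])
for cam in ("scene","top"):
    W=cloud(cam,np.load(cam+"_j.npz")["d"]).reshape(-1,3)
    m=(np.hypot(W[:,0]-.525,W[:,1]+.312)<.04)&(W[:,2]>.055)&(W[:,2]<.075);P=W[m]
    if m.sum():print(m.sum(),P.mean(0),(P.min(0)+P.max(0))/2,P.min(0),P.max(0))
```

```text
[ 0.5083 -0.1666  0.1239] [ 3.13926486e+00 -1.44740964e-02  1.05129138e-03] 0.8790471880179735
94 [ 0.52588476 -0.31016084  0.05998154] [ 0.5261995  -0.30790287  0.06091034] [ 0.49924478 -0.3332712   0.05504622] [ 0.55315423 -0.28253453  0.06677447]
175 [ 0.52519522 -0.31334149  0.06130749] [ 0.52520453 -0.31310161  0.06117577] [ 0.50061479 -0.33750377  0.05545245] [ 0.54979427 -0.28869944  0.06689909]
```

View pics/scene_j.png

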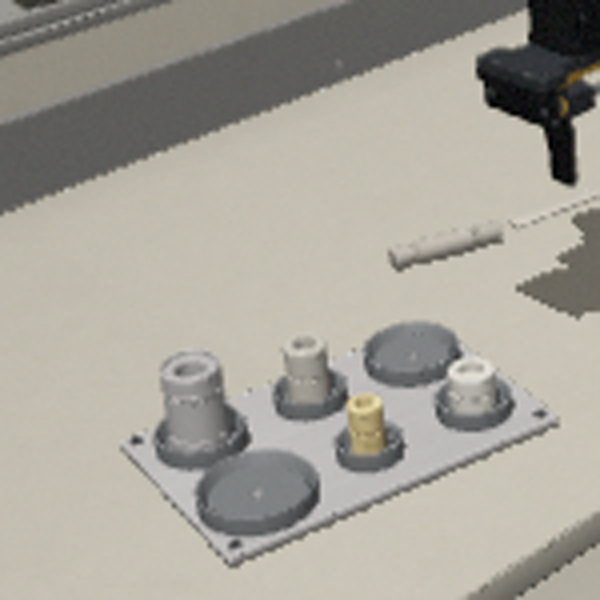

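Emit:
{"api": "move_arm", "payload": {"jaw": [30,30,30,30,30], "slide": [[0.6,4,0],[0.6,4,0],[0.5,4,0],[0,2.5,0],[0,0,0]], "dr": [[0,0,0],[0,0,0],[0,0,0],[0,0,0],[0,0,0]]}}

```text
time: 22.0
position: [0.5243, -0.3094, 0.1236]
tool_rot: [3.14, -0.01, -0.0]
ft_force: [-0.4, -0.4, -0.3]
grip_width: 0.881
```

Emit:
{"api": "move_arm", "payload": {"jaw": [30,30,30], "slide": [[0,0,2],[0,0,2],[0,0,0]], "dr": [[0,0,0],[0,0,0],[0,0,0]]}}

```text
time: 22.3
position: [0.5238, -0.3021, 0.0813]
tool_rot: [-3.138, -0.002, 0.007]
ft_force: [0.1, 0.9, 0.2]
grip_width: 0.881
```

Run:
```python
from look import *
look("k",(240,140,340,240),cams=("scene",),f=6)
s=get_state();print(np.round(s["position"],4),s["tool_rot"])
```

```text
[ 0.5248 -0.3027  0.0829] [-3.13959177e+00 -2.25742185e-03  3.28407998e-03]
```

View pics/scene_k.png

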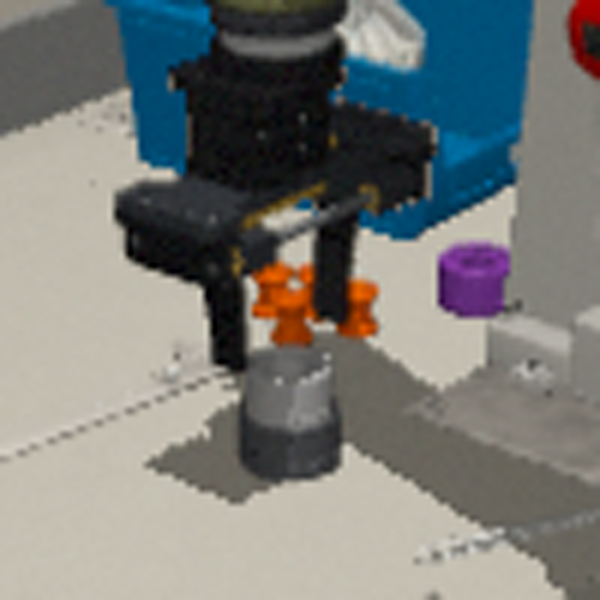

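Emit:
{"api": "move_arm", "payload": {"jaw": [30,30,30], "slide": [[0.05,0.95,0],[0,0,0],[0,0,0]], "dr": [[0,0,0],[0,0,0],[0,0,0]]}}

```text
time: 22.65
position: [0.5265, -0.3148, 0.0847]
tool_rot: [3.141, -0.001, 0.002]
ft_force: [-0.4, 0.2, -0.2]
grip_width: 0.884
```

Emit:
{"api": "move_arm", "payload": {"jaw": [30,30,30,30,30], "slide": [[0,0,1.5],[0,0,1.5],[0,0,0.7],[0,0,0],[0,0,0]], "dr": [[0,0,0],[0,0,0],[0,0,0],[0,0,0],[0,0,0]]}}

```text
time: 23.15
position: [0.5259, -0.3137, 0.0461]
tool_rot: [-3.141, -0.0, 0.001]
ft_force: [0.1, 0.2, 0.1]
grip_width: 0.888
```

Emit:
{"api": "move_arm", "payload": {"jaw": [30,255,255,255,255], "slide": [[0,-0.1,0.1],[0,0,0],[0,0,0],[0,0,0],[0,0,0]], "dr": [[0,0,0],[0,0,0],[0,0,0],[0,0,0],[0,0,0]], "force": 30}}

```text
time: 23.65
position: [0.5261, -0.3131, 0.0457]
tool_rot: [3.141, -0.0, 0.0]
ft_force: [0.3, -0.2, 0.4]
grip_width: 0.606
```

Emit:
{"api": "move_arm", "payload": {"jaw": [255,255,255,255], "slide": [[0,0,0],[0,0,0],[0,0,0],[0,0,0]], "dr": [[0,0,0],[0,0,0],[0,0,0],[0,0,0]]}}

```text
time: 24.05
position: [0.526, -0.313, 0.0457]
tool_rot: [3.141, -0.0, 0.0]
ft_force: [0.1, 0.4, 1.8]
grip_width: 0.581
```

Emit:
{"api": "move_arm", "payload": {"jaw": [255,255,255,255,255], "slide": [[0,0,-0.5],[0,0,-1.5],[0,0,-2],[0,-1,-2],[0.1,-3,0]], "dr": [[0,0,0],[0,0,0],[0,0,0],[0,0,0],[0,0,0]]}}

```text
time: 24.55
position: [0.5283, -0.2775, 0.1095]
tool_rot: [3.136, -0.009, 0.008]
ft_force: [0.2, -0.2, -3.3]
grip_width: 0.577
```

Emit:
{"api": "move_arm", "payload": {"jaw": [255,255,255,255,255], "slide": [[0.2,-4,0],[0.2,-4,0],[0.2,-4,0],[0.2,-4,0],[0.2,-4,0]], "dr": [[0,0,0],[0,0,0],[0,0,0],[0,0,0],[0,0,0]]}}

```text
time: 25.05
position: [0.537, -0.0714, 0.1065]
tool_rot: [3.141, 0.0, 0.001]
ft_force: [0.1, -0.1, -3.0]
grip_width: 0.578
```

Emit:
{"api": "move_arm", "payload": {"jaw": [255,255,255,255,255], "slide": [[0.2,-4,0],[0.2,-3,0],[0,-1.2,0],[0,0,0],[0,0,0]], "dr": [[0,0,0],[0,0,0],[0,0,0],[0,0,0],[0,0,0]]}}

```text
time: 25.55
position: [0.541, 0.0072, 0.1057]
tool_rot: [3.14, -0.002, -0.0]
ft_force: [0.2, -1.1, -2.7]
grip_width: 0.578
```

Run:
```python
from look import *
look("l",(140,150,290,300),cams=("scene",))
s=get_state();print(np.round(s["position"],4),s["tool_rot"])
```

```text
[0.541  0.0066 0.1056] [ 3.14008991e+00 -4.24816092e-03 -4.34392021e-04]
```

View pics/scene_l.png

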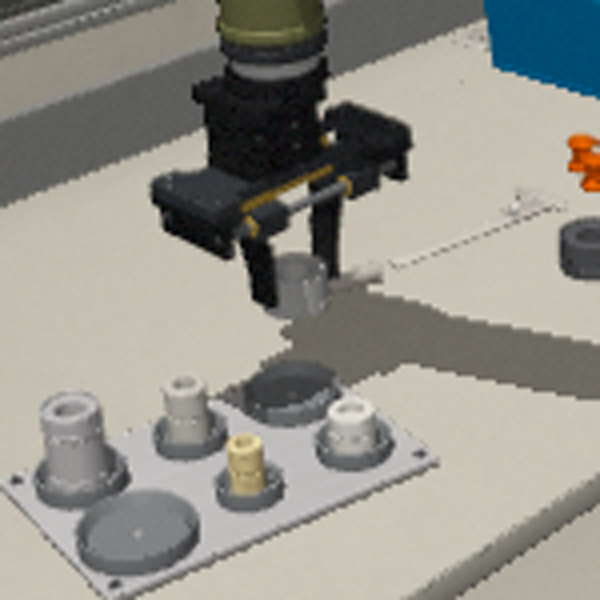

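Emit:
{"api": "move_arm", "payload": {"jaw": [255,255,255], "slide": [[0,-1.25,1],[0,0,2],[0,0,0]], "dr": [[0,0,0],[0,0,0],[0,0,0]]}}

```text
time: 25.9
position: [0.5388, 0.0192, 0.0732]
tool_rot: [3.141, -0.004, -0.008]
ft_force: [-0.3, -0.6, -3.3]
grip_width: 0.58
```

Emit:
{"api": "move_arm", "payload": {"jaw": [255,255,255,255,255], "slide": [[0,0,0],[0,0,2],[0,0,1.5],[0,0,0],[0,0,0]], "dr": [[0,0,0],[0,0,0],[0,0,0],[0,0,0],[0,0,0]]}}

```text
time: 26.4
position: [0.541, 0.0213, 0.0407]
tool_rot: [-3.142, 0.001, 0.001]
ft_force: [0.3, -0.1, -2.9]
grip_width: 0.58
```

Emit:
{"api": "move_arm", "payload": {"jaw": [255,255,255,255,255], "slide": [[0,0.15,0.4],[0,0,0.3],[0,0,0.2],[0,0,0.1],[0,0,0]], "dr": [[0,0,0],[0,0,0],[0,0,0],[0,0,0],[0,0,0]]}}

```text
time: 26.9
position: [0.5411, 0.0201, 0.0307]
tool_rot: [3.141, 0.0, 0.0]
ft_force: [1.2, -0.3, -0.7]
grip_width: 0.579
```

Emit:
{"api": "move_arm", "payload": {"jaw": [255,255], "slide": [[0,0,0.05],[0,0,0]], "dr": [[0,0,0],[0,0,0]]}}

```text
time: 27.1
position: [0.5412, 0.0201, 0.0307]
tool_rot: [3.141, 0.0, 0.001]
ft_force: [-3.0, -0.4, 2.9]
grip_width: 0.578
```

Emit:
{"api": "move_arm", "payload": {"jaw": [255,255,70,70,70], "slide": [[0,0,0.05],[0,0,0],[0,0,0],[0,0,0],[0,0,0]], "dr": [[0,0,0],[0,0,0],[0,0,0],[0,0,0],[0,0,0]]}}

```text
time: 27.6
position: [0.5411, 0.0201, 0.0294]
tool_rot: [-3.142, -0.0, -0.001]
ft_force: [0.2, 0.4, 0.7]
grip_width: 0.705
```

Emit:
{"api": "move_arm", "payload": {"jaw": [70,70,70,70,0], "slide": [[0,0,0],[0,0,-1],[0,0,-3],[0,0,-4.5],[-0.2,3.5,0]], "dr": [[0,0,0],[0,0,0],[0,0,0],[0,0,0],[0,0,0]]}}

```text
time: 28.1
position: [0.5437, -0.0088, 0.1215]
tool_rot: [-3.139, -0.015, -0.019]
ft_force: [1.2, 0.3, 1.1]
grip_width: 0.761
```

Emit:
{"api": "move_arm", "payload": {"jaw": [0,0,0,0,0], "slide": [[-0.2,4.2,0],[-0.2,4.2,0],[-0.2,4.2,0],[-0.2,4.2,0],[-0.2,4.2,0]], "dr": [[0,0,0],[0,0,0],[0,0,0],[0,0,0],[0,0,0]]}}

```text
time: 28.6
position: [0.529, -0.2267, 0.1155]
tool_rot: [3.141, 0.0, 0.002]
ft_force: [0.3, 0.6, -0.2]
grip_width: 0.995
```

Run:
```python
from look import *
look("m",(140,150,290,300))
s=get_state();print(np.round(s["position"],4),s["tool_rot"],s["grip_width"])
for cam in ("scene","top"):
    W=cloud(cam,np.load(cam+"_m.npz")["d"]).reshape(-1,3)
    m=(np.hypot(W[:,0]-.525,W[:,1]+.312)<.045)&(W[:,2]>.026)&(W[:,2]<.045);P=W[m]
    if m.sum():print(m.sum(),P.mean(0),(P.min(0)+P.max(0))/2,P.min(0),P.max(0))
```

```text
[ 0.5274 -0.2334  0.1149] [ 3.13774028e+00 -1.63949306e-02 -8.97779263e-05] 0.9977348579279712
110 [ 0.52627406 -0.3109523   0.03105551] [ 0.5263362  -0.30950389  0.03124333] [ 0.49711849 -0.34103593  0.02619907] [ 0.55555391 -0.27797185  0.03628758]
```

View pics/scene_m.png

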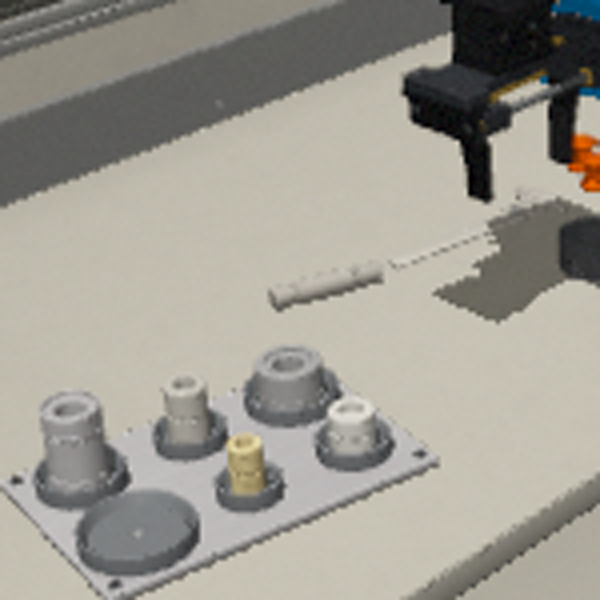

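View pics/top_m.png

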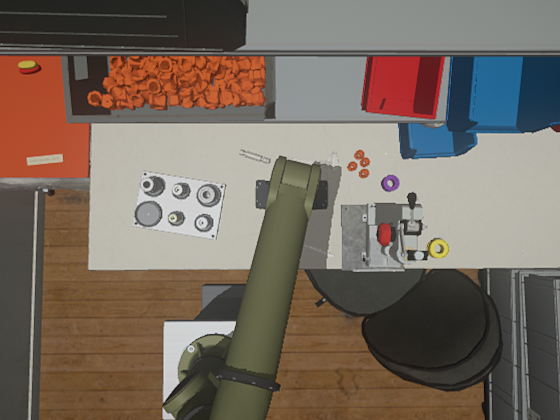

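Emit:
{"api": "move_arm", "payload": {"jaw": [0,0,0,0,0], "slide": [[0,3.5,0],[0,3.2,0],[0,1,0],[0,0,0],[0,0,0]], "dr": [[0,0,0],[0,0,0],[0,0,0],[0,0,0],[0,0,0]]}}

```text
time: 29.2
position: [0.5294, -0.3, 0.1147]
tool_rot: [-3.14, -0.002, -0.0]
ft_force: [0.5, 0.7, 0.5]
grip_width: 0.999
```

Emit:
{"api": "move_arm", "payload": {"jaw": [0,0,0,0], "slide": [[0,0,2.5],[0,0,2.5],[0,0,0],[0,0,0]], "dr": [[0,0,0],[0,0,0],[0,0,0],[0,0,0]]}}

```text
time: 29.6
position: [0.5294, -0.3001, 0.0649]
tool_rot: [-3.141, -0.004, 0.0]
ft_force: [0.1, -1.1, 0.9]
grip_width: 1.0
```

Run:
```python
from look import *
look("n",(240,140,340,240),cams=("scene",),f=6)
s=get_state();print(np.round(s["position"],4),s["tool_rot"])
```

```text
[ 0.53   -0.3009  0.0658] [3.14126096e+00 2.91130906e-03 2.15107927e-03]
```

View pics/scene_n.png

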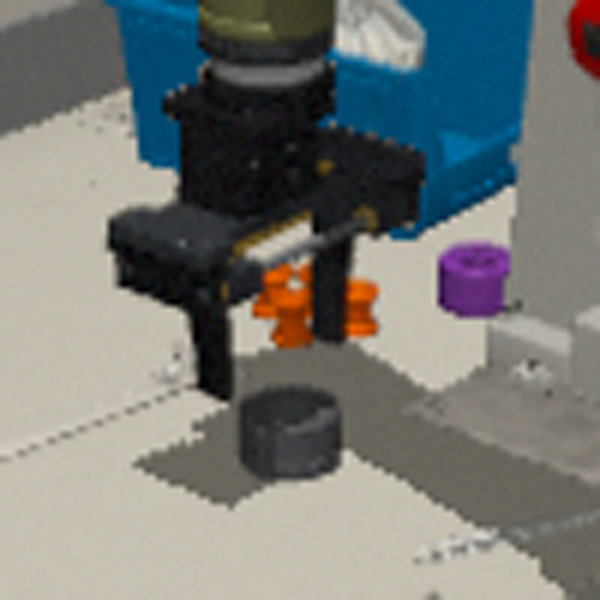

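Emit:
{"api": "move_arm", "payload": {"jaw": [0,0,0,0], "slide": [[-0.35,1.2,0],[0,0,0],[0,0,0],[0,0,0]], "dr": [[0,0,0],[0,0,0],[0,0,0],[0,0,0]]}}

```text
time: 30.05
position: [0.5256, -0.3142, 0.065]
tool_rot: [3.141, -0.001, 0.001]
ft_force: [0.3, 0.7, 0.1]
grip_width: 0.999
```

Emit:
{"api": "move_arm", "payload": {"jaw": [0,0,0,0,0], "slide": [[0,0,1.5],[0,0,2],[0,0,1.5],[0,0,0],[0,0,0]], "dr": [[0,0,0],[0,0,0],[0,0,0],[0,0,0],[0,0,0]]}}

```text
time: 30.55
position: [0.5253, -0.3135, 0.0139]
tool_rot: [-3.141, -0.001, 0.001]
ft_force: [0.3, 0.2, 0.6]
grip_width: 1.0
```

Emit:
{"api": "move_arm", "payload": {"jaw": [255,255,255,255,255], "slide": [[0,-0.1,0],[0,0,0],[0,0,0],[0,0,0],[0,0,0]], "dr": [[0,0,0],[0,0,0],[0,0,0],[0,0,0],[0,0,0]], "force": 40}}

```text
time: 31.05
position: [0.5257, -0.313, 0.015]
tool_rot: [3.141, 0.0, 0.001]
ft_force: [0.0, 0.5, 1.8]
grip_width: 0.681
```

Emit:
{"api": "move_arm", "payload": {"jaw": [255,255,255], "slide": [[0,0,0],[0,0,0],[0,0,0]], "dr": [[0,0,0],[0,0,0],[0,0,0]]}}

```text
time: 31.35
position: [0.5257, -0.313, 0.015]
tool_rot: [3.141, 0.0, 0.0]
ft_force: [-0.5, 1.4, 3.8]
grip_width: 0.677
```

Emit:
{"api": "move_arm", "payload": {"jaw": [255,255,255,255,255], "slide": [[0,0,-0.5],[0,0,-2],[0,0,-3],[0,0,-3.5],[0,-1.5,0]], "dr": [[0,0,0],[0,0,0],[0,0,0],[0,0,0],[0,0,0]]}}

```text
time: 31.85
position: [0.5275, -0.3019, 0.1086]
tool_rot: [3.135, -0.006, 0.01]
ft_force: [1.2, -0.3, -4.5]
grip_width: 0.681
```

Emit:
{"api": "move_arm", "payload": {"jaw": [255,255,255,255,255], "slide": [[-0.3,-3.5,0],[-0.3,-4,0],[-0.3,-4,0],[-0.3,-4,0],[-0.3,-4,0]], "dr": [[0,0,0],[0,0,0],[0,0,0],[0,0,0],[0,0,0]]}}

```text
time: 32.35
position: [0.5082, -0.1003, 0.1023]
tool_rot: [-3.141, -0.001, 0.005]
ft_force: [0.9, -0.4, -4.2]
grip_width: 0.676
```

Emit:
{"api": "move_arm", "payload": {"jaw": [255,255,255,255,255], "slide": [[-0.4,-4,0],[-0.4,-4,0],[-0.4,-4,0],[-0.4,-4,0],[-0.4,-4,0]], "dr": [[0,0,0],[0,0,0],[0,0,0],[0,0,0],[0,0,0]]}}

```text
time: 32.85
position: [0.488, 0.0988, 0.1026]
tool_rot: [3.141, 0.001, -0.005]
ft_force: [0.5, 0.6, -5.8]
grip_width: 0.675
```

Emit:
{"api": "move_arm", "payload": {"jaw": [255,255,255,255,255], "slide": [[-0.4,-4,0],[-0.4,-4,0],[0,-2,0],[0,0,0],[0,0,0]], "dr": [[0,0,0],[0,0,0],[0,0,0],[0,0,0],[0,0,0]]}}

```text
time: 33.35
position: [0.4806, 0.1971, 0.1028]
tool_rot: [3.14, 0.003, -0.005]
ft_force: [0.2, -1.1, -6.3]
grip_width: 0.679
```

Run:
```python
from look import *
look("o",(110,160,260,310),cams=("scene",))
s=get_state();print(np.round(s["position"],4),s["tool_rot"],s["grip_width"])
```

```text
[0.4811 0.196  0.103 ] [ 3.13997738e+00  1.25523855e-04 -4.14114944e-03] 0.6776199785264939
```

View pics/scene_o.png

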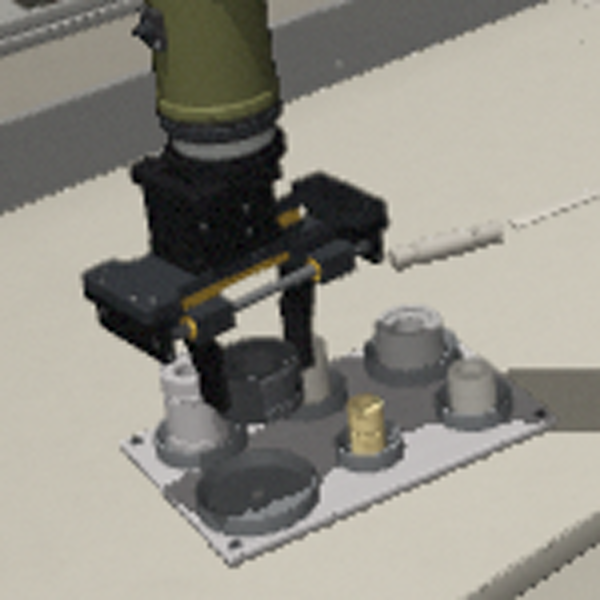

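Emit:
{"api": "move_arm", "payload": {"jaw": [255,255,255,255], "slide": [[0.15,-1.1,0],[0,0,0],[0,0,2],[0,0,0]], "dr": [[0,0,0],[0,0,0],[0,0,0],[0,0,0]]}}

```text
time: 33.8
position: [0.4823, 0.2068, 0.0825]
tool_rot: [3.14, -0.001, -0.007]
ft_force: [-1.5, 0.3, -5.3]
grip_width: 0.677
```

Emit:
{"api": "move_arm", "payload": {"jaw": [255,255,255,255], "slide": [[0,0,2],[0,0,2],[0,0,0],[0,0,0]], "dr": [[0,0,0],[0,0,0],[0,0,0],[0,0,0]]}}

```text
time: 34.2
position: [0.484, 0.208, 0.045]
tool_rot: [-3.142, 0.0, 0.001]
ft_force: [0.4, 1.0, -4.3]
grip_width: 0.682
```

Emit:
{"api": "move_arm", "payload": {"jaw": [255,255,255,255,255], "slide": [[-0.1,0,0.6],[0,0,0.4],[0,0,0.2],[0,0,0.1],[0,0,0]], "dr": [[0,0,0],[0,0,0],[0,0,0],[0,0,0],[0,0,0]]}}

```text
time: 34.7
position: [0.4829, 0.208, 0.0315]
tool_rot: [3.141, 0.0, -0.0]
ft_force: [-0.1, -0.9, -4.8]
grip_width: 0.678
```

Emit:
{"api": "move_arm", "payload": {"jaw": [255,255,255], "slide": [[0,0,0.1],[0,0,0.05],[0,0,0]], "dr": [[0,0,0],[0,0,0],[0,0,0]]}}

```text
time: 35.0
position: [0.4834, 0.2083, 0.0309]
tool_rot: [3.141, 0.0, 0.001]
ft_force: [-3.2, -1.6, 5.5]
grip_width: 0.682
```

Down on the floor. Release to ~70 mm (48 counts), then rise and clear the view.

Emit:
{"api": "move_arm", "payload": {"jaw": [50,50,50,50,50], "slide": [[0,0,0],[0,0,0],[0,0,0],[0,0,0],[0,0,0]], "dr": [[0,0,0],[0,0,0],[0,0,0],[0,0,0],[0,0,0]]}}

```text
time: 35.5
position: [0.483, 0.2081, 0.03]
tool_rot: [-3.142, -0.0, -0.0]
ft_force: [0.1, -0.5, 0.3]
grip_width: 0.807
```

Emit:
{"api": "move_arm", "payload": {"jaw": [50,50,50,50,50], "slide": [[0,0,-1],[0,0,-3],[0,0,-4],[0,0,-4.5],[0,2,0]], "dr": [[0,0,0],[0,0,0],[0,0,0],[0,0,0],[0,0,0]]}}

```text
time: 36.0
position: [0.4861, 0.1932, 0.162]
tool_rot: [-3.137, -0.008, -0.018]
ft_force: [0.4, 0.5, -0.1]
grip_width: 0.802
```

Emit:
{"api": "move_arm", "payload": {"jaw": [50,50,50,50,50], "slide": [[0,4,0],[0,4,0],[0,4,0],[0,4,0],[0,4,0]], "dr": [[0,0,0],[0,0,0],[0,0,0],[0,0,0],[0,0,0]]}}

```text
time: 36.5
position: [0.483, -0.0134, 0.156]
tool_rot: [3.141, 0.001, 0.002]
ft_force: [0.4, 0.5, -0.2]
grip_width: 0.809
```

Emit:
{"api": "move_arm", "payload": {"jaw": [50,50,50,50,50], "slide": [[0,4,0],[0,2,0],[0,0,0],[0,0,0],[0,0,0]], "dr": [[0,0,0],[0,0,0],[0,0,0],[0,0,0],[0,0,0]]}}

```text
time: 37.0
position: [0.4832, -0.07, 0.1554]
tool_rot: [-3.141, -0.004, -0.001]
ft_force: [-0.7, -0.1, -0.6]
grip_width: 0.805
```

Run:
```python
from look import *
look("p",(110,200,260,310),f=5)
im=np.load("top_p.npz")["im"]
cv2.imwrite("pics/top_pc.png",cv2.resize(im[160:250,125:235],None,fx=6,fy=6,interpolation=cv2.INTER_CUBIC)[:,:,::-1])
s=get_state();print(np.round(s["position"],4),s["ft_force"])
seats={"bol":(.4829,.2073,.030,.034),"sle":(.5697,.1929,.02125,.063),"ring":(.5409,.0193,.0255,.032),"pad":(.4541,.0337,.017,.030),"pun":(.4685,.1205,.0125,.038)}
for cam in ("scene","top"):
    W=cloud(cam,np.load(cam+"_p.npz")["d"]).reshape(-1,3)
    for n,(x,y,r,h) in seats.items():
        zt=.016+h
        P=W[(np.hypot(W[:,0]-x,W[:,1]-y)<r+.008)&(abs(W[:,2]-zt)<.005)]
        A=np.c_[P[:,:2]-P[:,:2].mean(0),np.ones(len(P))];c=np.linalg.lstsq(A,P[:,2],rcond=None)[0]
        print(cam,n,len(P),"expect",zt,"off mm",np.round(((P.min(0)+P.max(0))[:2]/2-[x,y])*1e3,1),"z med",round(np.median(P[:,2]),4),"tilt deg",np.round(np.degrees(c[:2]),1))
```

```text
[ 0.4831 -0.0702  0.1552] [-0.508988   -0.12101392 -0.71083617]
scene bol 175 expect 0.05 off mm [1.5 3. ] z med 0.0476 tilt deg [0.1 0.3]
scene sle 81 expect 0.079 off mm [1.4 1.6] z med 0.0764 tilt deg [-0.2  0.4]
scene ring 100 expect 0.048 off mm [1.7 3.3] z med 0.0462 tilt deg [-0.5  0.6]
scene pad 57 expect 0.046 off mm [1.4 1.7] z med 0.0447 tilt deg [0.3 0.5]
scene pun 40 expect 0.054 off mm [0.6 2.2] z med 0.0524 tilt deg [ 4.4 -1. ]
top bol 178 expect 0.05 off mm [-0.  -0.7] z med 0.0476 tilt deg [-0.5 -0.3]
top sle 94 expect 0.079 off mm [-1.4 -1. ] z med 0.077 tilt deg [-1.3 -0. ]<stdin>:12: RuntimeWarning: Mean of empty slice.
  ret = um.true_divide(
Traceback (most recent call last):
ValueError: zero-size array to reduction operation minimum which has no identity
```

View pics/scene_p.png

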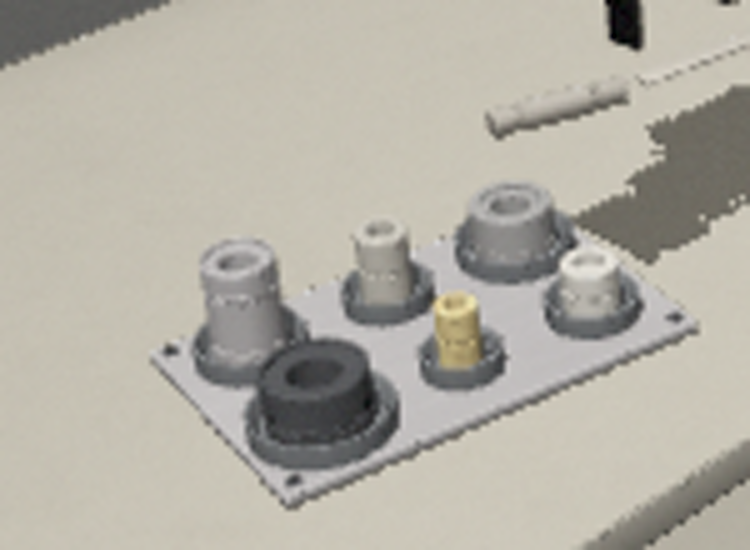

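View pics/top_pc.png

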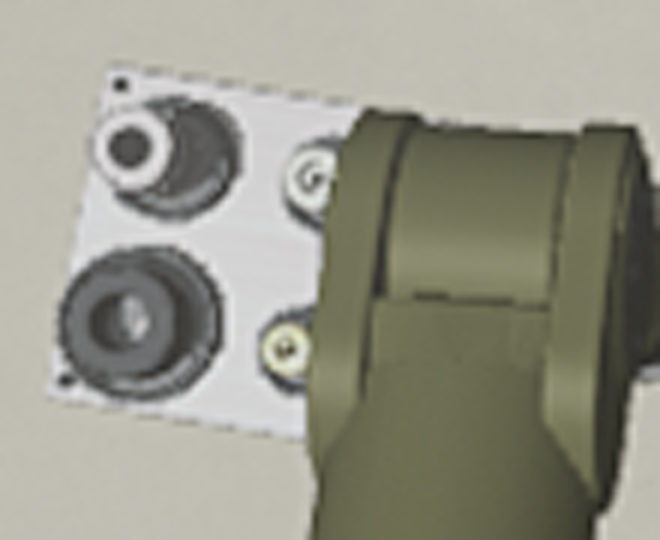

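Emit:
{"api": "move_arm", "payload": {"jaw": [50,50,50,50,50], "slide": [[0,4,0],[0,4,0],[0,4,0],[0,2,0],[0,0,0]], "dr": [[0,0,0],[0,0,0],[0,0,0],[0,0,0],[0,0,0]]}}

```text
time: 37.6
position: [0.4826, -0.2143, 0.1548]
tool_rot: [-3.142, 0.006, 0.001]
ft_force: [0.4, 0.2, -0.7]
grip_width: 0.804
```

Run:
```python
from look import *
look("q",(110,200,260,310),f=5)
im=np.load("top_q.npz")["im"]
cv2.imwrite("pics/top_qc.png",cv2.resize(im[160:250,125:235],None,fx=6,fy=6,interpolation=cv2.INTER_CUBIC)[:,:,::-1])
seats={"bol":(.4829,.2073,.030,.034),"sle":(.5697,.1929,.02125,.063),"ring":(.5409,.0193,.0255,.032),"pad":(.4541,.0337,.017,.030),"pun":(.4685,.1205,.0125,.038),"fixdie":(.5553,.1063,.0155,.045)}
for cam in ("scene","top"):
    W=cloud(cam,np.load(cam+"_q.npz")["d"]).reshape(-1,3)
    for n,(x,y,r,h) in seats.items():
        zt=.016+h
        P=W[(np.hypot(W[:,0]-x,W[:,1]-y)<r+.008)&(abs(W[:,2]-zt)<.005)]
        if len(P)<5: print(cam,n,len(P));continue
        A=np.c_[P[:,:2]-P[:,:2].mean(0),np.ones(len(P))];c=np.linalg.lstsq(A,P[:,2],rcond=None)[0]
        print(cam,n,len(P),"expect",round(zt,3),"off mm",np.round(((P.min(0)+P.max(0))[:2]/2-[x,y])*1e3,1),"z med",round(np.median(P[:,2]),4),"tilt deg",np.round(np.degrees(c[:2]),1))
```

```text
scene bol 178 expect 0.05 off mm [2.4 2.3] z med 0.0472 tilt deg [0.2 0.5]
scene sle 84 expect 0.079 off mm [0.8 1.9] z med 0.0761 tilt deg [0.4 1.3]
scene ring 96 expect 0.048 off mm [1.6 2.9] z med 0.0462 tilt deg [-1.   0.5]
scene pad 62 expect 0.046 off mm [ 0.4 -0.4] z med 0.0445 tilt deg [0.8 0.2]
scene pun 42 expect 0.054 off mm [0.9 1.9] z med 0.0524 tilt deg [ 0.8 -2.7]
scene fixdie 53 expect 0.061 off mm [1.5 0.5] z med 0.0598 tilt deg [-0.1  0. ]
top bol 179 expect 0.05 off mm [-0.  -0.9] z med 0.0478 tilt deg [-0.7 -0.6]
top sle 100 expect 0.079 off mm [-1.3 -1.8] z med 0.0768 tilt deg [-1.  -2.1]
top ring 136 expect 0.048 off mm [-1.5  0.7] z med 0.0463 tilt deg [-0.8 -0.3]
top pad 67 expect 0.046 off mm [-0.6 -2. ] z med 0.0449 tilt deg [-2.3  0.5]
top pun 39 expect 0.054 off mm [-1.3 -1.5] z med 0.0528 tilt deg [-2.2  2.3]
top fixdie 59 expect 0.061 off mm [-0.4 -2.3] z med 0.0598 tilt deg [-1.7 -2. ]
```

View pics/top_qc.png

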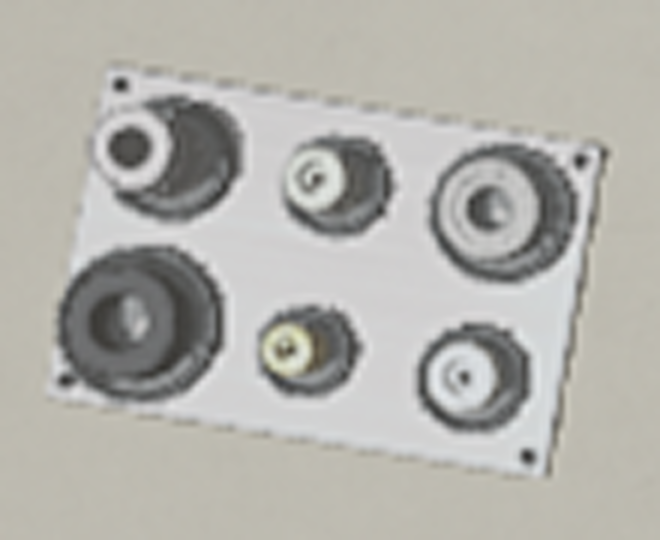

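Run:
```python
from bench import *
s=get_state();print(s["time"],s["ft_force"],max(abs(s["qd"])))
print(close_job())
```

```text
37.7 [ 0.47193825  0.10133017 -0.40662318] 0.023737461986138037
the job is handed in; nothing more can be done
None
```

I took both stacks apart and put all five parts in their own seats: pad, sleeve, punch, die ring, then bolster ring. I lowered each until the wrist force showed light contact with the seat floor, at the height I expected. Then I opened the jaws only part way and lifted clear. The job was handed in at 37.7 s, with the gripper open and away from everything.

**Position:** in the last pictures from both cameras, every part stands in the right cup. Each is within about 3 mm of its seat's centre, and the two cameras differ by about that much in opposite directions.

**Height:** the tops read 1 to 3 mm below nominal. The fixed die reads about 1 mm low, so most of this looks like camera bias.

**Upright:** single depth readings showed apparent tilts of up to about 2.7°, and 4.4° once for the punch. They did not agree between looks or cameras, and the fixed die showed about 2° as well. I put them down to noise; the pictures show every part upright.

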